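Load the ice-core melter and start it

TASK

Use the scoop to move every ice offcut from the microtome's bay into the melter's pan; fingers must not touch the ice, so as not to contaminate it. Then close the pan with its lid, press the red start bar near its middle so that both ends go fully down together and hold it there for at least half a second, and leave the scoop lying flat on its green mat. Do not disturb the other things on the bench.

Things in the scene. Friction and masses are not known exactly. Their poses are not given: they have to be found in the camera images.
- scoop: Loose open steel scoop, about 160 g, starting on the mat. Origin: centre of the underside of its flat floor; +x to the open mouth, z up. Floor 90 (x) by 112 mm (y), 2.5 mm thick, front lip rounded and 3 mm thick; side walls 3 mm thick, 46 mm high, ending 10 mm short of the front lip; back wall 50 mm high at x = -43.5 mm; handle: see scoop_grip
- scoop_grip (a point): Point on the middle line of the scoop's orange handle, at (-71, 0, 100) mm in the scoop's frame. The handle is flat-sided, 22 mm (y) by 30 mm; it starts at the back wall 30 mm up and runs 110 mm up and back, leaning 20 degrees from the scoop's z towards its -x; its top end is 35 mm beyond this point
- scoop_lip (a point): Middle of the scoop's front lip, underside: (45, 0, 0) mm in the scoop's frame
- mat: Fixed green mat for the scoop, 200 (x) by 190 mm (y), 3 mm thick. Origin: centre of its underside. May be on the left or on the right of the bench; the lid starts on the other side
- bay: Fixed cream microtome with an offcut bay. Origin: on the bench, middle of the foot of a steel chute plate that closes the bay's far end, rising at 45 degrees to 50 mm; +x away from the robot. Bay: x -170 to 0, y -63 to 63 mm, bare bench as floor, side walls 6 mm thick, 45 mm high (75 mm beside the plate), near end (x = -170) open. Ice starts in its far 90 mm. Behind (x 60 to 210 mm) the machine is 75 mm high, parts to 200 mm
- melter: Fixed melter: round cream base of radius 100 mm, 20 mm high, with a round steel pan on it. Origin: centre of its underside; z up. Pan outer radius 90 mm, wall 4 mm, inner floor 25 mm up, rim 95 mm up; open on top, no handles
- pan_rim (a point): Centre of the pan's mouth, 95 mm above the bench
- lid: Loose round lid, about 300 g, starts on the bench. Origin: centre of its underside. A steel locating disc of radius 73 mm, 12 mm thick, below a blue flange of radius 96 mm, 6 mm thick; above it a black knob of radius 15 mm from 30 to 64 mm up. On the pan, the disc drops inside it and the flange lies on the rim, so the origin is 83 mm above the melter's underside
- lid_knob (a point): Middle of the lid's knob, on its axis, 47 mm above the lid's underside
- bar_mid (a point): Middle (white stripe) of the top face of the red start bar, moving with it; 62 mm above the bench when up. The bar is 32 mm (x) by 200 mm (y) and 12 mm thick, on a fixed grey console 60 by 250 mm whose end blocks are 52 mm high
- start_bar (a joint): How far the bar is pressed down (m): 0 up, 0.012 at the stop, counted as fully down above 0.009. Sprung: about 1 N to start, 8 N at the stop; comes up when let go
- bar_rock (a joint): How far the bar is rocked (rad) about its middle, 0 level, stops at 0.1 either way; sprung to level, 6 N m per rad, so 10 N at 20 mm off the middle rocks it 0.033
- ice1: Chunk of clear pale blue ice, eight-sided with bevelled edges, 32 mm across and 28 mm high, 22 g, slippery (friction about 0.2). Origin: its centre. May be absent
- ice2: Chunk of clear pale blue ice, eight-sided with bevelled edges, 32 mm across and 28 mm high, 22 g, slippery (friction about 0.2). Origin: its centre. May be absent
- ice3: Chunk of clear pale blue ice, eight-sided with bevelled edges, 32 mm across and 28 mm high, 22 g, slippery (friction about 0.2). Origin: its centre. May be absent
- ice4: Chunk of clear pale blue ice, eight-sided with bevelled edges, 32 mm across and 28 mm high, 22 g, slippery (friction about 0.2). Origin: its centre. May be absent
- ice5: Chunk of clear pale blue ice, eight-sided with bevelled edges, 32 mm across and 28 mm high, 22 g, slippery (friction about 0.2). Origin: its centre. May be absent
- ice6: Chunk of clear pale blue ice, eight-sided with bevelled edges, 32 mm across and 28 mm high, 22 g, slippery (friction about 0.2). Origin: its centre. May be absent
- brush: Brush lying on the bench; bystander, not to be disturbed
- wrench: Steel wrench lying on the bench; bystander, not to be disturbed
- flask: Jar with a blue cap, 64 mm wide, 150 mm high; bystander, not to be disturbed
- beaker: White cup, 70 mm wide, 80 mm high; bystander, not to be disturbed

How it is judged:
By the outcome, as a careful person would: the job done as asked, in the order asked, and still so for the second after the job is handed in, with the robot touching nothing.
Of ice1, ice2, ice3, ice4, ice5, ice6 only 4 to 6 are there at a start; the rules pass over those that are not, and their reading is None.
At some moment in a run one of scoop, lid may be knocked a few centimetres aside while the robot is not near it.
It also fails if it takes over 200 s, if anything falls off the work surface, if the arm or the gripper's body presses on something with over 40 N, if the wrist force passes 120 N, or if a joint passes its speed limit or range.

ROBOT

A 6-joint arm with a two-finger parallel gripper is mounted at the origin on the work surface. World frame = base frame: x ahead of the robot, y to its left, z up, the work surface at z = 0. Lengths are in m, angles in rad, forces in N, time in s.
With the tool pointing down it reaches from about 0.35 to 0.875 m from the base axis. Payload 4.2 kg.
Tool frame: the origin (TCP) lies midway between the tips of the shut fingers; the grasp point (between the pads) lies 19 mm behind it (env.grip_point_offset is the distance from the TCP to the grasp point, in m); z points along the fingers, y is the line along which they close (so a half turn about z gives the same grasp; the last joint's range is limited). The gripper opens to 85 mm and grips with 20 to 120 N. Pads are 22 mm wide; open, the fingers measure 114 mm over their backs; the gripper's body (76 mm by 85 mm) begins 54 mm behind the grasp point. The pads swing forward as they close: fully open they stand 13 mm farther back than shut.
Start: joints at [1.457, 0.385, 0.008, 0, -1.194, -0.259], TCP at [0.228, 0.582, 0.231] pointing down, gripper open.
Joint ranges: [-3.14, 3.14], [-1.21, 2.06], [-1.07, 1.41], [-3.16, 2.05], [-2.99, -0.16], [-3.1, 3.1]. Speed limits (rad/s): [2.79, 2.79, 3.14, 3.14, 3.14, 3.14].

INTERFACE

Orientations are given as a unit quaternion [x, y, z, w].
In Python, from workcell import env gives the robot as it stands.
- The arm moves only by the shell command python3 -m handwheel 'ROWS'. ROWS is JSON, a list of rows, each an object of numbers: "hand": the opening, from -1 (shut) to 1 (fully open), so that 0 is half open; "tx", "ty", "tz": the shift along the tool's x, y, z each as a share of 0.4 m, from -1 to 1; "rx", "ry", "rz": the turn, a rotation vector about the tool's x, y, z each as a share of 2 pi rad, from -1 to 1. A call has 1 to 20 rows; each row shifts and turns the commanded pose from where the row before left it, along the tool's axes as they then stand; what a row does not reach is not made up. A row lasts 1/12 s, in which the tool goes at most 41.7 mm and 7.16 degrees, less where a joint would pass 70% of its speed; a pose out of reach is approached as far as the arm can. A call with a number of a shift or a turn outside -1 to 1 is refused whole. A call with a gripper value outside its range is refused whole. The fingers move at their own pace and stop on an object; the grip force is fixed at half the most. Time passes only in rows, so rows that do not move let the fingers close. It gives the time, the measured TCP pose, the force, the opening and the grip force at its end, in the units of the state.
- env.sense(): the state, without advancing time (a new reading comes with each control period).
- env.grab_frame(name): name is "scene" or "top" or "wrist"; returns the picture (384x512x3 uint8, red, green, blue); there is no depth.
- env.camera_info(name): a dict with "K" (3x3 intrinsics, pixels), "R" (3x3) and "t" (3): a world point X has camera coordinates R X + t. Camera axes: x right, y down, z forward; pixel columns grow to the right and rows downward; lengths in m; the calibration is good to about 2 mm. A picture is of the moment at which its call begins: read the wrist's pose just before it. camera_info takes no time and is no camera call; for the wrist camera it gives the pose at the moment of the call.
- env.finish_job(): hands the job in; it is judged then, once.
The state is a dict: "time": time; "joints": joint angles; "qd": joint speeds; "effort": joint torques, N m; "eef_pos": TCP position; "orientation": TCP orientation; "contact_force": force on the tool from outside, world axes, zero at the start; "ft_torque": the same for the moment, N m; "gripper_width": finger opening in m; "grasp_force": force on a finger pad.
Only numpy, scipy, OpenCV 4.12 (cv2) and the standard library are available. Lean on these libraries where they do the work, as an engineer would, in place of code of your own. Each camera call takes 0.05 s, during which the arm holds its last target. There are 200 camera calls.

## Working session

There is one attempt and no reset: what is moved stays moved. The work goes in short steps, Python scripts to look and compute and a shell command to move; the robot and the scene stay as the last step left them, time stands still between calls to the robot, and variables do not carry over. Pictures are saved under pics/ and viewed, at most 14 in all, crops included, and the job is handed in when it is done.

```bash
ls; mkdir -p pics; python3 - <<'E'
from workcell import env
import cv2,numpy as np
for n in ("scene","top"):
    im=env.grab_frame(n); cv2.imwrite(f"pics/{n}0.png",cv2.cvtColor(im,cv2.COLOR_RGB2BGR))
    c=env.camera_info(n);print(n,np.round(c["K"],1).tolist(),np.round(c["R"],3).tolist(),np.round(c["t"],3))
s=env.sense();print({k:np.round(v,3).tolist() for k,v in s.items()},env.grip_point_offset)
a=cv2.imread("pics/scene0.png");b=cv2.imread("pics/top0.png")
cv2.imwrite("pics/topbig.png",cv2.resize(b,(800,600)))
E
```

```text
pics
scene [[409.0, 0.0, 251.7], [0.0, 409.0, 196.4], [0.0, 0.0, 1.0]] [[0.42, 0.907, -0.015], [0.678, -0.325, -0.659], [-0.603, 0.267, -0.752]] [-0.216 -0.315  1.469]
top [[449.4, 0.0, 258.7], [0.0, 449.4, 187.8], [0.0, 0.0, 1.0]] [[0.001, -1.0, -0.0], [-0.98, -0.001, -0.201], [0.201, 0.0, -0.98]] [-0.021  0.556  1.31 ]
{'time': 0.1, 'joints': [1.457, 0.386, 0.007, -0.0, -1.194, -0.259], 'qd': [0.0, -0.0, 0.002, 0.002, -0.001, -0.0], 'effort': [-0.001, -39.332, 18.893, 4.198, -0.003, 0.0], 'eef_pos': [0.227, 0.582, 0.23], 'orientation': [0.983, -0.185, -0.0, 0.001], 'contact_force': [-0.369, -0.649, 0.315], 'ft_torque': [-0.013, -0.039, 0.035], 'grasp_force': 0.0, 'gripper_width': 0.085} 0.0187
```

View pics/topbig.png

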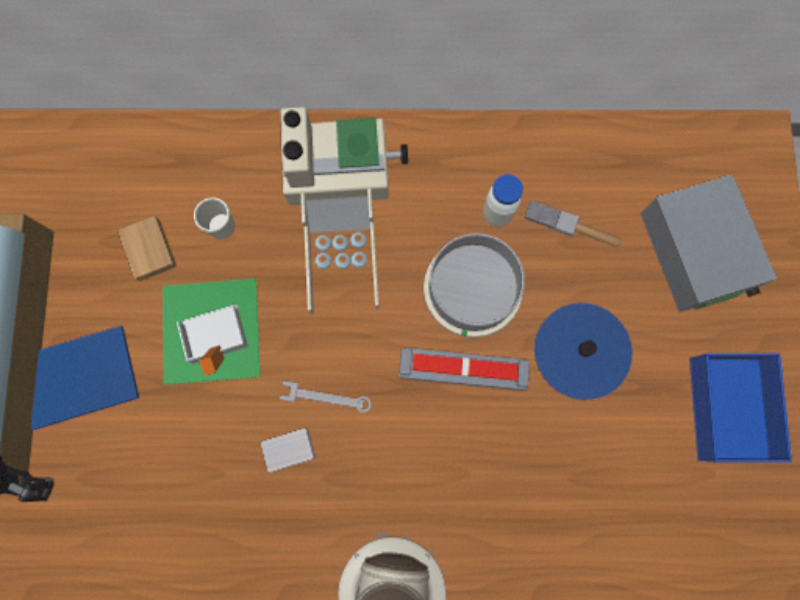

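View pics/scene0.png

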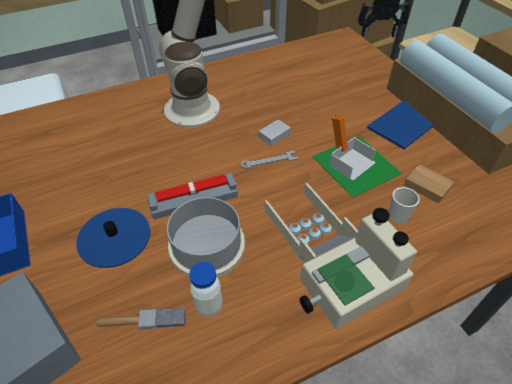

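```bash
cat > h.py <<'E'
from workcell import env
import cv2,numpy as np
from scipy.spatial.transform import Rotation as Ro
np.set_printoptions(precision=4,suppress=True)
def cam(n,save=None):
    c=env.camera_info(n); im=env.grab_frame(n)
    if save: cv2.imwrite(f"pics/{save}.png",cv2.cvtColor(im,cv2.COLOR_RGB2BGR))
    return im,{k:np.array(v) for k,v in c.items()}
def w(c,px,z):
    px=np.atleast_2d(px).astype(float)
    d=np.c_[px,np.ones(len(px))]@np.linalg.inv(c["K"]).T@c["R"]
    o=-c["R"].T@c["t"]
    return o+d*((z-o[2])/d[:,2])[:,None]
def mask(im,lo,hi):
    return cv2.inRange(cv2.cvtColor(im,cv2.COLOR_RGB2HSV),np.array(lo),np.array(hi))
def blobs(m,a=30):
    cs,_=cv2.findContours(m,cv2.RETR_EXTERNAL,cv2.CHAIN_APPROX_NONE)
    return sorted([x for x in cs if cv2.contourArea(x)>a],key=cv2.contourArea,reverse=True)
def tool(yaw,lean):  # tool z = down, leaning forward (along yaw) by lean deg; tool y horizontal
    h=np.array([np.cos(np.radians(yaw)),np.sin(np.radians(yaw)),0]);l=np.radians(lean)
    z=h*np.sin(l)+np.array([0,0,-np.cos(l)])
    y=np.cross([0,0,1],h)
    return np.c_[np.cross(y,z),y,z]
def rows(pos,R,n=None,cur=None):
    s=env.sense(); p0,R0=(np.array(s["eef_pos"]),Ro.from_quat(s["orientation"]).as_matrix()) if cur is None else cur
    best=min((R,R@np.diag([-1,-1,1])),key=lambda Q:Ro.from_matrix(R0.T@Q).magnitude())
    rv=Ro.from_matrix(R0.T@best).as_rotvec(); pr=R0.T@(np.array(pos)-p0)
    k=int(np.ceil(max(np.degrees(np.linalg.norm(rv))/6.5,np.linalg.norm(pr)/0.036,1)))
    n=n or k
    r=Ro.from_rotvec(rv/n).as_matrix(); S=sum(np.linalg.matrix_power(r,i) for i in range(n))
    t=np.linalg.solve(S,pr)
    print(n,"rows  t",np.round(t/0.4,4),"r",np.round(rv/n/2/np.pi,5)," min",k)
    return np.array(pos),best
E
python3 - <<'E'
from h import *
im=cv2.cvtColor(cv2.imread("pics/top0.png"),cv2.COLOR_BGR2RGB);c={k:np.array(v) for k,v in env.camera_info("top").items()}
def rect(name,m,z,k=0):
    b=blobs(m)[k];P=w(c,b.reshape(-1,2),z)[:,:2].astype(np.float32)
    r=cv2.minAreaRect(P*1000);print(name,np.array(r[0]),np.array(r[1]),r[2]);return P
rect("mat",mask(im,(55,120,60),(75,255,255)),.003)
rect("bar",mask(im,(0,180,120),(3,255,255)),.062)
m=mask(im,(0,180,120),(3,255,255));print([cv2.contourArea(b) for b in blobs(m)])
for b in blobs(m)[:3]: print("red",w(c,b.reshape(-1,2),.062).mean(0))
for b in blobs(mask(im,(105,150,60),(125,255,255)))[:4]:
    P=w(c,b.reshape(-1,2),.018);print("blue",cv2.minEnclosingCircle((P[:,:2]*1000).astype(np.float32)),cv2.contourArea(b))
rect("orange",mask(im,(4,200,120),(12,255,255)),.13)
m=mask(im,(4,200,120),(12,255,255))
for b in blobs(m)[:2]:print(b.reshape(-1,2).min(0),b.reshape(-1,2).max(0))
s=1/1.5625
q=lambda *p:np.array(p)*s
print("walls top z45",w(c,q((309,309),(377,304)),.045)[:,:2]," far z75",w(c,q((304,194),(371,190)),.075)[:,:2])
print("ice",w(c,q((322,242),(340,242),(358,240),(322,261),(342,261),(359,260)),.02)[:,:2])
print("rim ell ctr",w(c,q((425,285),(523,285),(474,235)),.095)[:,:2])
E
python3 - <<'E'
import cv2
a=cv2.imread("pics/top0.png")[110:260,90:350]
cv2.imwrite("pics/crop1.png",cv2.resize(a,None,fx=3,fy=3,interpolation=cv2.INTER_CUBIC))
E
```

```text
mat [491.1675 367.8968] [195.4029 186.3708] 4.557472229003906
bar [ 408.0016 -188.2519] [88.9146 28.6187] 84.32896423339844
[254.0, 253.0]
red [ 0.4077 -0.1888  0.062 ]
red [ 0.4181 -0.0835  0.062 ]
blue ((340.71343994140625, -673.5653076171875), 129.68519592285156) 3516.0
blue ((395.74554443359375, 618.3816528320312), 123.59851837158203) 2835.0
blue ((425.2922668457031, -385.87554931640625), 73.35963439941406) 323.5
blue ((783.9366455078125, -233.45057678222656), 30.769920349121094) 237.0Traceback (most recent call last):
  File "<stdin>", line 12, in <module>
  File "<stdin>", line 4, in rect
IndexError: list index out of range
```

View pics/crop1.png

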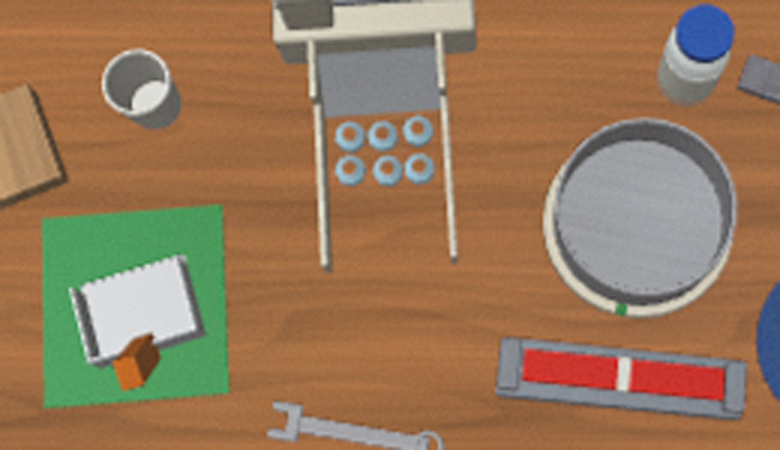

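```bash
python3 - <<'E'
from h import *
c={k:np.array(v) for k,v in env.camera_info("top").items()}
im=cv2.cvtColor(cv2.imread("pics/top0.png"),cv2.COLOR_BGR2RGB)
q=lambda *p:np.array(p)/3.+[90-.33,110-.33]
print("walls z45 near L,R, far L,R",w(c,q((325,267),(453,260),(317,102),(444,97)),.045)[:,:2])
print("plate foot L,R",w(c,q((323,117),(440,109)),.0)[:,:2])
print("ice top",w(c,q((350,134),(382,134),(417,129),(350,169),(387,169),(419,167)),.028)[:,:2])
print("rim L R T",w(c,q((553,215),(737,210),(640,118)),.095)[:,:2])
print("rim inner L R T",w(c,q((558,215),(733,210),(640,123)),.095)[:,:2])
print("scoop walltops z46 L front/back R front/back",w(c,q((72,290),(92,360),(183,257),(203,330)),.049)[:,:2])
print("handle top corners",w(c,q((113,361),(125,388),(160,347),(135,345)),.14)[:,:2])
b=max(blobs(mask(im,(105,150,60),(125,255,255)),100),key=lambda b:0)
m=mask(im,(105,120,50),(125,255,255));m[:, :330]=0;m[:,415:]=0;m[:180]=0
b=np.vstack(blobs(m,50));h=cv2.convexHull(b).reshape(-1,2);print("lid",cv2.minEnclosingCircle((w(c,h,.018)[:,:2]*1000).astype(np.float32)))
print("knob",w(c,np.array([[588,348.]])/1.5625,.064)[:,:2])
print("mat corners",w(c,q((42,220),(221,206),(229,392),(45,407)),.003)[:,:2])
E
```

```text
walls z45 near L,R, far L,R [[0.524  0.1647]
 [0.5313 0.0346]
 [0.6988 0.1779]
 [0.7043 0.0455]]
plate foot L,R [[0.6959 0.1776]
 [0.705  0.0519]]
ice top [[0.6691 0.1447]
 [0.6691 0.1111]
 [0.6746 0.0744]
 [0.6311 0.1438]
 [0.6312 0.1051]
 [0.6333 0.0717]]
rim L R T [[ 0.5673 -0.0658]
 [ 0.5724 -0.2476]
 [ 0.6668 -0.1536]]
rim inner L R T [[ 0.5673 -0.0707]
 [ 0.5724 -0.2437]
 [ 0.6616 -0.1535]]
scoop walltops z46 L front/back R front/back [[0.4995 0.4192]
 [0.4287 0.3945]
 [0.5335 0.3087]
 [0.4589 0.2849]]
handle top corners [[0.4178 0.3468]
 [0.3927 0.3342]
 [0.4309 0.3037]
 [0.4328 0.3271]]
lid ((450.3829040527344, -372.0206604003906), 94.69723510742188)
knob [[ 0.4482 -0.3706]]
mat corners [[0.5818 0.4708]
 [0.5971 0.2824]
 [0.4008 0.2657]
 [0.3853 0.454 ]]
```

```bash
python3 - <<'E'
from h import *
R=tool(18,20);g=np.array([.4175,.3316,.103])
rows(g-.14*R[:,2],R,14)
E
```

```text
14 rows  t [0.0289 0.0467 0.003 ] r [ 0.0014  0.0038 -0.0077]  min 9
```

```bash
python3 -m handwheel '[{"hand":1,"tx":0.029,"ty":0.0467,"tz":0.003,"rx":0.0014,"ry":0.0038,"rz":-0.0077},{"hand":1,"tx":0.029,"ty":0.0467,"tz":0.003,"rx":0.0014,"ry":0.0038,"rz":-0.0077},{"hand":1,"tx":0.029,"ty":0.0467,"tz":0.003,"rx":0.0014,"ry":0.0038,"rz":-0.0077},{"hand":1,"tx":0.029,"ty":0.0467,"tz":0.003,"rx":0.0014,"ry":0.0038,"rz":-0.0077},{"hand":1,"tx":0.029,"ty":0.0467,"tz":0.003,"rx":0.0014,"ry":0.0038,"rz":-0.0077},{"hand":1,"tx":0.029,"ty":0.0467,"tz":0.003,"rx":0.0014,"ry":0.0038,"rz":-0.0077},{"hand":1,"tx":0.029,"ty":0.0467,"tz":0.003,"rx":0.0014,"ry":0.0038,"rz":-0.0077},{"hand":1,"tx":0.029,"ty":0.0467,"tz":0.003,"rx":0.0014,"ry":0.0038,"rz":-0.0077},{"hand":1,"tx":0.029,"ty":0.0467,"tz":0.003,"rx":0.0014,"ry":0.0038,"rz":-0.0077},{"hand":1,"tx":0.029,"ty":0.0467,"tz":0.003,"rx":0.0014,"ry":0.0038,"rz":-0.0077},{"hand":1,"tx":0.029,"ty":0.0467,"tz":0.003,"rx":0.0014,"ry":0.0038,"rz":-0.0077},{"hand":1,"tx":0.029,"ty":0.0467,"tz":0.003,"rx":0.0014,"ry":0.0038,"rz":-0.0077},{"hand":1,"tx":0.029,"ty":0.0467,"tz":0.003,"rx":0.0014,"ry":0.0038,"rz":-0.0077},{"hand":1,"tx":0.029,"ty":0.0467,"tz":0.003,"rx":0.0014,"ry":0.0038,"rz":-0.0077},{"hand":1},{"hand":1}]'; python3 - <<'E'
from h import *
im,c=cam("wrist","w1");print(env.sense()["joints"])
E
```

```text
[ 1.4566  0.3854  0.0069 -0.0003 -1.194  -0.2586]schema error: expected keys hand, tx, ty, tz, rx, ry, rz
```

View pics/w1.png

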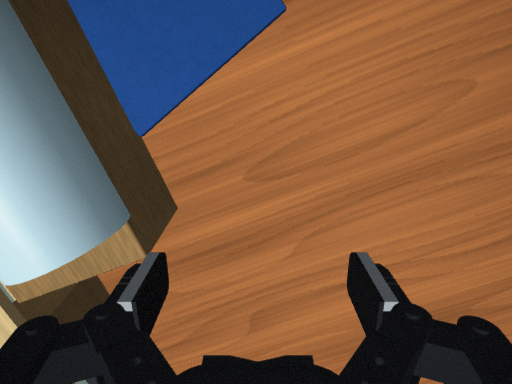

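The rows were refused because every key is needed, so the arm is still at the start. The view shows only the film box and the blue mat.

```bash
python3 -m handwheel '[{"hand":1,"tx":0.029,"ty":0.0467,"tz":0.003,"rx":0.0014,"ry":0.0038,"rz":-0.0077},{"hand":1,"tx":0.029,"ty":0.0467,"tz":0.003,"rx":0.0014,"ry":0.0038,"rz":-0.0077},{"hand":1,"tx":0.029,"ty":0.0467,"tz":0.003,"rx":0.0014,"ry":0.0038,"rz":-0.0077},{"hand":1,"tx":0.029,"ty":0.0467,"tz":0.003,"rx":0.0014,"ry":0.0038,"rz":-0.0077},{"hand":1,"tx":0.029,"ty":0.0467,"tz":0.003,"rx":0.0014,"ry":0.0038,"rz":-0.0077},{"hand":1,"tx":0.029,"ty":0.0467,"tz":0.003,"rx":0.0014,"ry":0.0038,"rz":-0.0077},{"hand":1,"tx":0.029,"ty":0.0467,"tz":0.003,"rx":0.0014,"ry":0.0038,"rz":-0.0077},{"hand":1,"tx":0.029,"ty":0.0467,"tz":0.003,"rx":0.0014,"ry":0.0038,"rz":-0.0077},{"hand":1,"tx":0.029,"ty":0.0467,"tz":0.003,"rx":0.0014,"ry":0.0038,"rz":-0.0077},{"hand":1,"tx":0.029,"ty":0.0467,"tz":0.003,"rx":0.0014,"ry":0.0038,"rz":-0.0077},{"hand":1,"tx":0.029,"ty":0.0467,"tz":0.003,"rx":0.0014,"ry":0.0038,"rz":-0.0077},{"hand":1,"tx":0.029,"ty":0.0467,"tz":0.003,"rx":0.0014,"ry":0.0038,"rz":-0.0077},{"hand":1,"tx":0.029,"ty":0.0467,"tz":0.003,"rx":0.0014,"ry":0.0038,"rz":-0.0077},{"hand":1,"tx":0.029,"ty":0.0467,"tz":0.003,"rx":0.0014,"ry":0.0038,"rz":-0.0077},{"hand":1,"tx":0,"ty":0,"tz":0,"rx":0,"ry":0,"rz":0},{"hand":1,"tx":0,"ty":0,"tz":0,"rx":0,"ry":0,"rz":0}]'; python3 - <<'E'
from h import *
im,c=cam("wrist","w1b");print(env.sense()["joints"])
im,c=cam("top","t1b")
E
```

```text
time: 1.48
eef_pos: [0.3726, 0.3158, 0.2352]
orientation: [0.973, 0.152, 0.171, -0.029]
contact_force: [-0.0, -0.2, -0.6]
gripper_width: 0.0855
grasp_force: 0.0
[ 1.1804 -0.0052 -0.6701  0.4068 -0.7137  0.4169]
```

View pics/w1b.png

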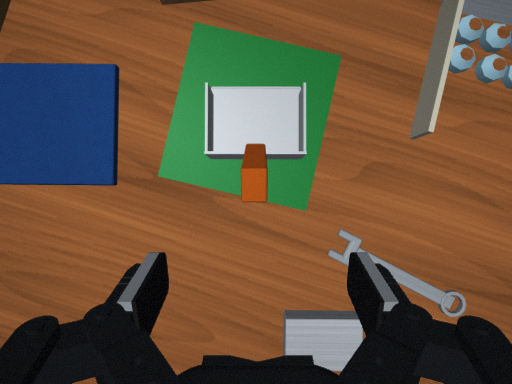

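```bash
python3 - <<'E'
from h import *
c={k:np.array(v) for k,v in env.camera_info("wrist").items()}
W=w(c,[(206,83),(205,158),(305,82),(306,158)],.049)[:,:2]
T=w(c,[(254.5,184.5)],.136)[0,:2]
d1=W[0]-W[1];d2=W[2]-W[3];l=(W[0]+W[1]-W[2]-W[3])/2
print(W,[np.degrees(np.arctan2(d[1],d[0])) for d in (d1,d2,[l[1],-l[0]])],[np.linalg.norm(d) for d in (d1,d2,l)])
m=W.mean(0);print("wallmid",m,"top end",T)
yaw=18;h=np.array([np.cos(np.radians(yaw)),np.sin(np.radians(yaw))])
print("origin from walls",m+.005*h,"from top",T+.083*h, "lateral",(T-m)@[-h[1],h[0]])
s=env.sense();R=Ro.from_quat(s["orientation"]).as_matrix();print(R)
gp=np.r_[T+.012*h,.103];print("grip in tool frame",R.T@(gp-np.array(s["eef_pos"])))
E
```

```text
[[0.5009 0.4193]
 [0.4213 0.3944]
 [0.5356 0.315 ]
 [0.4556 0.2882]] [np.float64(17.333586671133013), np.float64(18.518110884508935), np.float64(18.150002535787728)] [np.float64(0.083466430807346), np.float64(0.08446005233508479), np.float64(0.1107484496641012)]
wallmid [0.4783 0.3542] top end [0.4077 0.3312]
origin from walls [0.4831 0.3558] from top [0.4867 0.3569] lateral -5.5433103030227276e-05
[[ 0.8946  0.307   0.3247]
 [ 0.287  -0.9517  0.1089]
 [ 0.3425 -0.0042 -0.9395]]
grip in tool frame [ 0.0016 -0.0018  0.1415]
```

```bash
python3 -m handwheel '[{"hand":1,"tx":0.002,"ty":-0.0023,"tz":0.08,"rx":0,"ry":0,"rz":0},{"hand":1,"tx":0.002,"ty":-0.0023,"tz":0.08,"rx":0,"ry":0,"rz":0},{"hand":1,"tx":0,"ty":0,"tz":0.08,"rx":0,"ry":0,"rz":0},{"hand":1,"tx":0,"ty":0,"tz":0.08,"rx":0,"ry":0,"rz":0},{"hand":1,"tx":0,"ty":0,"tz":0.04,"rx":0,"ry":0,"rz":0},{"hand":1,"tx":0,"ty":0,"tz":0.04,"rx":0,"ry":0,"rz":0},{"hand":1,"tx":0,"ty":0,"tz":0,"rx":0,"ry":0,"rz":0},{"hand":1,"tx":0,"ty":0,"tz":0,"rx":0,"ry":0,"rz":0},{"hand":-1,"tx":0,"ty":0,"tz":0,"rx":0,"ry":0,"rz":0},{"hand":-1,"tx":0,"ty":0,"tz":0,"rx":0,"ry":0,"rz":0},{"hand":-1,"tx":0,"ty":0,"tz":0,"rx":0,"ry":0,"rz":0},{"hand":-1,"tx":0,"ty":0,"tz":0,"rx":0,"ry":0,"rz":0},{"hand":-1,"tx":0,"ty":0,"tz":0,"rx":0,"ry":0,"rz":0},{"hand":-1,"tx":0,"ty":0,"tz":0,"rx":0,"ry":0,"rz":0},{"hand":-1,"tx":0,"ty":0,"tz":0,"rx":0,"ry":0,"rz":0},{"hand":-1,"tx":0,"ty":0,"tz":0,"rx":0,"ry":0,"rz":0}]'
```

```text
time: 2.92
eef_pos: [0.4252, 0.3365, 0.0913]
orientation: [0.972, 0.153, 0.173, -0.029]
contact_force: [-3.9, -0.8, 5.4]
gripper_width: 0.0214
grasp_force: 61.6
```

```bash
cat >> h.py <<'E'
def Sc(lip,yaw,pitch):  # scoop pose from lip point, yaw, mouth-up pitch deg
    R=Ro.from_euler("ZY",[yaw,-pitch],degrees=True).as_matrix()
    return np.array(lip)-R@[.045,0,0],R
def cur():
    s=env.sense();return np.array(s["eef_pos"]),Ro.from_quat(s["orientation"]).as_matrix()
def scoop_now():
    p,R=cur();t=np.load("ts.npz");Rs=R@t["R"];ps=p+R@t["p"]
    e=Ro.from_matrix(Rs).as_euler("ZYX",degrees=True)
    print("lip",ps+Rs@[.045,0,0],"yaw,pitchup,roll",e*[1,-1,1],"org",ps)
def srows(lip,yaw,pitch,n=None,c=None):
    t=np.load("ts.npz");p,R=Sc(lip,yaw,pitch);Rt=R@t["R"].T
    return rows(p-Rt@t["p"],Rt,n,c)
BAY=np.array([.698,.112,0]);BY=4.0
def bay(x,y=0,z=0):
    return BAY+Ro.from_euler("z",BY,degrees=True).apply([x,y,z])
E
python3 - <<'E'
from h import *
p,R=cur();o=np.array([.485,.3563,.003]);Rs=Ro.from_euler("z",18.1,degrees=True).as_matrix()
np.savez("ts.npz",R=R.T@Rs,p=R.T@(o-p));scoop_now()
a=srows(o+[.043,.014,.09],18.1,8,6)
b=srows(bay(-.19,0,.06),BY,5,None,a)
srows(bay(-.19,0,.01),BY,-1,None,b)
E
```

```text
lip [0.5278 0.3703 0.003 ] yaw,pitchup,roll [18.1 -0.   0. ] org [0.485  0.3563 0.003 ]
6 rows  t [ 0.0082 -0.0001 -0.0302] r [ 0.      0.0037 -0.    ]  min 3
7 rows  t [-0.0267  0.0835 -0.0033] r [-0.0025 -0.0012  0.005 ]  min 7
2 rows  t [-0.0092  0.0001  0.0484] r [-0.     -0.0083  0.    ]  min 2
```

```bash
python3 -m handwheel '[{"hand":-1,"tx":0.0082,"ty":0,"tz":-0.0302,"rx":0,"ry":0.0037,"rz":0},{"hand":-1,"tx":0.0082,"ty":0,"tz":-0.0302,"rx":0,"ry":0.0037,"rz":0},{"hand":-1,"tx":0.0082,"ty":0,"tz":-0.0302,"rx":0,"ry":0.0037,"rz":0},{"hand":-1,"tx":0.0082,"ty":0,"tz":-0.0302,"rx":0,"ry":0.0037,"rz":0},{"hand":-1,"tx":0.0082,"ty":0,"tz":-0.0302,"rx":0,"ry":0.0037,"rz":0},{"hand":-1,"tx":0.0082,"ty":0,"tz":-0.0302,"rx":0,"ry":0.0037,"rz":0},{"hand":-1,"tx":-0.0267,"ty":0.0835,"tz":-0.0033,"rx":-0.0025,"ry":-0.0012,"rz":0.005},{"hand":-1,"tx":-0.0267,"ty":0.0835,"tz":-0.0033,"rx":-0.0025,"ry":-0.0012,"rz":0.005},{"hand":-1,"tx":-0.0267,"ty":0.0835,"tz":-0.0033,"rx":-0.0025,"ry":-0.0012,"rz":0.005},{"hand":-1,"tx":-0.0267,"ty":0.0835,"tz":-0.0033,"rx":-0.0025,"ry":-0.0012,"rz":0.005},{"hand":-1,"tx":-0.0267,"ty":0.0835,"tz":-0.0033,"rx":-0.0025,"ry":-0.0012,"rz":0.005},{"hand":-1,"tx":-0.0267,"ty":0.0835,"tz":-0.0033,"rx":-0.0025,"ry":-0.0012,"rz":0.005},{"hand":-1,"tx":-0.0267,"ty":0.0835,"tz":-0.0033,"rx":-0.0025,"ry":-0.0012,"rz":0.005},{"hand":-1,"tx":0,"ty":0,"tz":0,"rx":0,"ry":0,"rz":0},{"hand":-1,"tx":0,"ty":0,"tz":0,"rx":0,"ry":0,"rz":0},{"hand":-1,"tx":0,"ty":0,"tz":0,"rx":0,"ry":0,"rz":0}]'; python3 - <<'E'
from h import *
scoop_now();print(env.sense()["joints"])
im,c=cam("wrist","w2")
E
```

```text
time: 4.25
eef_pos: [0.4041, 0.0951, 0.1617]
orientation: [0.979, 0.032, 0.203, -0.006]
contact_force: [0.4, 0.4, -0.7]
gripper_width: 0.0213
grasp_force: 60.8
lip [0.5165 0.1026 0.0795] yaw,pitchup,roll [ 3.938   3.1648 -0.2694] org [0.4717 0.0995 0.077 ]
[ 0.6944 -0.0907 -1.0691  0.7618 -0.3472  0.251 ]
```

View pics/w2.png

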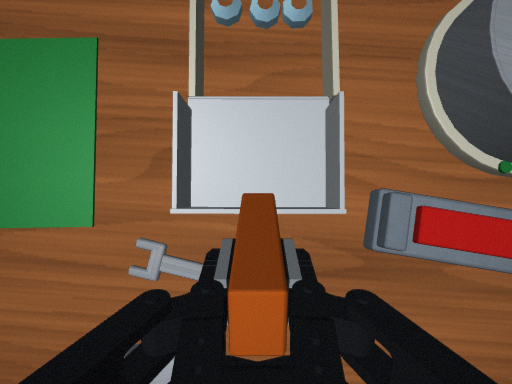

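```bash
python3 - <<'E'
from h import *
im=cv2.cvtColor(cv2.imread("pics/w2.png"),cv2.COLOR_BGR2RGB);c={k:np.array(v) for k,v in env.camera_info("wrist").items()}
for r in (30,80):
    print(r,"L",im[r,184:210].sum(1).tolist());print("R",im[r,316:346].sum(1).tolist())
print("S L",im[110,168:196].sum(1).tolist(),"R",im[110,322:350].sum(1).tolist())
p,R=cur();t=np.load("ts.npz");Rs=R@t["R"];ps=p+R@t["p"]
for q in ([.035,.056,.046],[.035,-.056,.046],[-.045,.056,.046],[-.045,-.056,.046],[.045,.05,.0025]):
    x=c["K"]@(c["R"]@(ps+Rs@q)+c["t"]);print(q,x[:2]/x[2])
E
```

```text
30 L [260, 249, 250, 245, 260, 407, 534, 535, 535, 535, 524, 443, 177, 180, 186, 184, 193, 174, 189, 184, 231, 250, 260, 248, 259, 256]
R [263, 256, 252, 266, 259, 281, 262, 275, 270, 273, 261, 274, 278, 282, 273, 319, 510, 520, 518, 526, 524, 505, 326, 276, 275, 276, 277, 270, 261, 256]
80 L [282, 286, 270, 287, 384, 571, 584, 573, 575, 568, 562, 368, 185, 189, 198, 190, 204, 190, 190, 208, 282, 275, 282, 283, 272, 284]
R [279, 270, 276, 290, 281, 284, 283, 284, 285, 278, 283, 279, 285, 287, 277, 282, 306, 485, 523, 542, 531, 541, 531, 456, 269, 275, 275, 272, 275, 277]
S L [262, 261, 250, 265, 319, 623, 619, 626, 613, 402, 179, 183, 193, 188, 181, 183, 200, 193, 203, 196, 192, 193, 215, 348, 610, 611, 612, 612] R [555, 557, 544, 422, 290, 275, 280, 288, 280, 296, 281, 288, 287, 284, 289, 278, 304, 435, 548, 546, 536, 530, 333, 268, 265, 260, 266, 261]
[0.035, 0.056, 0.046] [170.0487  90.5643]
[0.035, -0.056, 0.046] [341.5562  89.871 ]
[-0.045, 0.056, 0.046] [169.6333 213.1136]
[-0.045, -0.056, 0.046] [342.6186 212.6773]
[0.045, 0.05, 0.0025] [193.0409  96.3965]
```

```bash
python3 - <<'E'
from h import *
c={k:np.array(v) for k,v in env.camera_info("wrist").items()}
t=dict(np.load("ts.npz"));t["p"]=t["p"]+t["R"]@[0,-.0016,0];np.savez("ts.npz",**t)
A=w(c,[(188.3,80),(195.4,80),(189.3,30),(195.3,30),(332.8,80),(339.7,80),(331.3,30),(337.8,30)],.045)
print(A[:,:2]);m80=(A[0]+A[1]+A[4]+A[5])/4;m30=(A[2]+A[3]+A[6]+A[7])/4
d=m30-m80;print(m80,m30,np.degrees(np.arctan2(d[1],d[0])))
dl=(A[2]+A[3]-A[0]-A[1]);dr=A[6]+A[7]-A[4]-A[5];print([np.degrees(np.arctan2(d[1],d[0])) for d in (dl,dr)])
print("mid offset from my bay axis",[Ro.from_euler("z",-BY,degrees=True).apply(m-BAY) for m in (m80,m30)])
scoop_now()
E
```

```text
[[0.5412 0.1666]
 [0.5416 0.1602]
 [0.5887 0.1697]
 [0.5891 0.1641]
 [0.55   0.0349]
 [0.5504 0.0286]
 [0.5975 0.0386]
 [0.5979 0.0326]]
[0.5458 0.0976 0.045 ] [0.5933 0.1012 0.045 ] 4.405855455539196
[np.float64(4.213234418620965), np.float64(4.598370654700794)]
mid offset from my bay axis [array([-0.1528, -0.0038,  0.045 ]), array([-0.1052, -0.0034,  0.045 ])]
lip [0.5165 0.1011 0.0792] yaw,pitchup,roll [ 3.9626  3.1369 -0.2957] org [0.4717 0.098  0.0767]
```

```bash
sed -i 's/^BAY=.*/BAY=np.array([.698,.109,0]);BY=4.2/' h.py; python3 - <<'E'
from h import *
a=srows(bay(-.105,0,.065),BY,2)
b=srows(bay(-.105,0,.010),BY,-1,4,a)
E
```

```text
3 rows  t [0.0561 0.0049 0.0347] r [ 0.0003 -0.001  -0.0001]  min 3
4 rows  t [-0.0084  0.0001  0.0298] r [-0.     -0.0021  0.    ]  min 2
```

```bash
python3 -m handwheel '[{"hand":-1,"tx":0.0561,"ty":0.0049,"tz":0.0347,"rx":0.0003,"ry":-0.001,"rz":-0.0001},{"hand":-1,"tx":0.0561,"ty":0.0049,"tz":0.0347,"rx":0.0003,"ry":-0.001,"rz":-0.0001},{"hand":-1,"tx":0.0561,"ty":0.0049,"tz":0.0347,"rx":0.0003,"ry":-0.001,"rz":-0.0001},{"hand":-1,"tx":0,"ty":0,"tz":0,"rx":0,"ry":0,"rz":0},{"hand":-1,"tx":0,"ty":0,"tz":0,"rx":0,"ry":0,"rz":0}]'; python3 - <<'E'
from h import *
scoop_now();print(env.sense()["joints"])
im,c=cam("wrist","w3")
for r in (215,):
  pass
a=srows(bay(-.105,0,.010),BY,-1,4)
g=im[:,:,:].sum(2)
for r in (20,60,85,120,200): print(r,[int(x) for x in np.where(np.abs(np.diff(g[r].astype(int)))>110)[0]])
E
```

```text
time: 4.72
eef_pos: [0.4835, 0.0948, 0.1487]
orientation: [0.981, 0.033, 0.193, -0.008]
contact_force: [-0.6, -0.5, -2.9]
gripper_width: 0.0212
grasp_force: 60.9
lip [0.5942 0.1013 0.0641] yaw,pitchup,roll [ 4.1205  1.9612 -0.0795] org [0.5494 0.098  0.0626]
[ 0.5645  0.0827 -0.9104  0.6678 -0.2921  0.4589]
4 rows  t [-0.0082 -0.0001  0.0293] r [ 0.0001 -0.002  -0.    ]  min 2
20 [179, 185, 186, 284, 291, 330, 337]
60 [178, 179, 185, 205, 206, 252, 286, 331, 338, 500]
85 [178, 185, 249, 331, 338, 466]
120 [81, 171, 172, 176, 190, 191, 324, 339, 343, 435, 446, 447, 505]
200 [79, 81, 171, 175, 176, 190, 240, 274, 325, 339, 344, 446, 459]
```

```bash
python3 -m handwheel '[{"hand":-1,"tx":-0.0082,"ty":-0.0001,"tz":0.0293,"rx":0,"ry":-0.002,"rz":0},{"hand":-1,"tx":-0.0082,"ty":-0.0001,"tz":0.0293,"rx":0,"ry":-0.002,"rz":0},{"hand":-1,"tx":-0.0082,"ty":-0.0001,"tz":0.0293,"rx":0,"ry":-0.002,"rz":0},{"hand":-1,"tx":-0.0082,"ty":-0.0001,"tz":0.0293,"rx":0,"ry":-0.002,"rz":0},{"hand":-1,"tx":0,"ty":0,"tz":0,"rx":0,"ry":0,"rz":0},{"hand":-1,"tx":0,"ty":0,"tz":0,"rx":0,"ry":0,"rz":0}]'; python3 - <<'E'
from h import *
scoop_now();print(env.sense()["joints"])
a=srows(bay(-.105,0,.001),BY,-1,4)
E
```

```text
time: 5.27
eef_pos: [0.4863, 0.0944, 0.1009]
orientation: [0.985, 0.034, 0.168, -0.007]
contact_force: [-0.1, 0.6, -2.5]
gripper_width: 0.0213
grasp_force: 60.8
lip [0.5927 0.1006 0.011 ] yaw,pitchup,roll [ 4.1517 -0.8871 -0.0644] org [0.5478 0.0974 0.0117]
[ 0.4751  0.1771 -0.9756  0.8942 -0.1665  0.2973]
4 rows  t [-0.0015 -0.0003  0.0059] r [ 0.0001 -0.0001 -0.    ]  min 1
```

```bash
python3 -m handwheel '[{"hand":-1,"tx":-0.0015,"ty":-0.0002,"tz":0.0059,"rx":0,"ry":0,"rz":0},{"hand":-1,"tx":-0.0015,"ty":-0.0002,"tz":0.0059,"rx":0,"ry":0,"rz":0},{"hand":-1,"tx":-0.0015,"ty":-0.0002,"tz":0.0059,"rx":0,"ry":0,"rz":0},{"hand":-1,"tx":-0.0015,"ty":-0.0002,"tz":0.0059,"rx":0,"ry":0,"rz":0},{"hand":-1,"tx":0,"ty":0,"tz":0,"rx":0,"ry":0,"rz":0},{"hand":-1,"tx":0,"ty":0,"tz":0,"rx":0,"ry":0,"rz":0}]'; python3 - <<'E'
from h import *
scoop_now();print(env.sense()["joints"])
a=srows(bay(-.105,0,-.001),BY,-1,1)
E
```

```text
time: 5.77
eef_pos: [0.4892, 0.0961, 0.0971]
orientation: [0.986, 0.034, 0.166, -0.007]
contact_force: [-0.4, 0.5, -1.2]
gripper_width: 0.0211
grasp_force: 60.7
lip [0.5952 0.1024 0.0066] yaw,pitchup,roll [ 4.1531 -1.1613 -0.0148] org [0.5503 0.0991 0.0075]
[ 0.4711  0.1898 -0.9713  0.9021 -0.1606  0.2918]
1 rows  t [-0.0118  0.0027  0.0168] r [ 0.0001  0.0004 -0.0001]  min 1
```

```bash
python3 - <<'E'
from h import *
a=srows(bay(-.098,0,.001),BY,-5,3)
srows(bay(-.05,0,.000),BY,-3,6,a)
E
```

```text
3 rows  t [0.0093 0.0008 0.0018] r [ 0.     -0.0036 -0.    ]  min 1
6 rows  t [ 0.0174 -0.0001  0.007 ] r [ 0.      0.0009 -0.    ]  min 2
```

```bash
python3 -m handwheel '[{"hand":-1,"tx":0.0093,"ty":0.0008,"tz":0.0018,"rx":0,"ry":-0.0036,"rz":0},{"hand":-1,"tx":0.0093,"ty":0.0008,"tz":0.0018,"rx":0,"ry":-0.0036,"rz":0},{"hand":-1,"tx":0.0093,"ty":0.0008,"tz":0.0018,"rx":0,"ry":-0.0036,"rz":0},{"hand":-1,"tx":0,"ty":0,"tz":0,"rx":0,"ry":0,"rz":0},{"hand":-1,"tx":0,"ty":0,"tz":0,"rx":0,"ry":0,"rz":0}]'; python3 - <<'E'
from h import *
scoop_now();print(env.sense()["joints"])
srows(bay(-.098,0,-.001),BY,-5,1)
E
```

```text
time: 6.18
eef_pos: [0.5022, 0.0944, 0.0998]
orientation: [0.99, 0.033, 0.14, -0.004]
contact_force: [0.5, 0.4, -1.7]
gripper_width: 0.021
grasp_force: 60.8
lip [0.6033 0.0999 0.0038] yaw,pitchup,roll [ 4.0466 -4.1695 -0.2073] org [0.5585 0.0967 0.0071]
[ 0.5566  0.2272 -0.7912  0.4159 -0.3297  0.702 ]
1 rows  t [-0.006  -0.0039  0.0071] r [ 0.0006 -0.0023 -0.0002]  min 1
```

```bash
python3 -m handwheel '[{"hand":-1,"tx":-0.002,"ty":-0.003,"tz":0.0036,"rx":0,"ry":0,"rz":0},{"hand":-1,"tx":-0.002,"ty":-0.001,"tz":0.0036,"rx":0,"ry":0,"rz":0},{"hand":-1,"tx":-0.001,"ty":0,"tz":0.003,"rx":0,"ry":0,"rz":0},{"hand":-1,"tx":0,"ty":0,"tz":0,"rx":0,"ry":0,"rz":0},{"hand":-1,"tx":0,"ty":0,"tz":0,"rx":0,"ry":0,"rz":0}]'; python3 - <<'E'
from h import *
scoop_now();print(env.sense()["joints"])
srows(bay(-.05,0,.000),BY,-3,6)
E
```

```text
time: 6.6
eef_pos: [0.4999, 0.0944, 0.0959]
orientation: [0.99, 0.033, 0.14, -0.004]
contact_force: [-7.0, -1.1, 10.5]
gripper_width: 0.0214
grasp_force: 62.5
lip [ 0.601   0.0997 -0.    ] yaw,pitchup,roll [ 4.0055 -4.1835 -0.2463] org [0.5562 0.0965 0.0033]
[ 0.5558  0.23   -0.8079  0.4408 -0.3126  0.6761]
6 rows  t [ 0.0179 -0.0007  0.0062] r [ 0.0001  0.0006 -0.0001]  min 2
```

```bash
python3 -m handwheel '[{"hand":-1,"tx":0.0179,"ty":-0.001,"tz":0.0055,"rx":0,"ry":0.0006,"rz":-0.0001},{"hand":-1,"tx":0.0179,"ty":-0.001,"tz":0.006,"rx":0,"ry":0.0006,"rz":-0.0001},{"hand":-1,"tx":0.0179,"ty":-0.001,"tz":0.006,"rx":0,"ry":0.0006,"rz":-0.0001},{"hand":-1,"tx":0.0179,"ty":-0.001,"tz":0.006,"rx":0,"ry":0.0006,"rz":-0.0001},{"hand":-1,"tx":0.0179,"ty":-0.001,"tz":0.006,"rx":0,"ry":0.0006,"rz":-0.0001},{"hand":-1,"tx":0.0179,"ty":-0.001,"tz":0.006,"rx":0,"ry":0.0006,"rz":-0.0001},{"hand":-1,"tx":0,"ty":0,"tz":0,"rx":0,"ry":0,"rz":0}]'; python3 - <<'E'
from h import *
scoop_now();print(env.sense()["joints"])
srows(bay(-.008,0,.000),BY,-1,6)
im,c=cam("wrist","w4")
E
```

```text
time: 7.18
eef_pos: [0.5447, 0.0991, 0.0942]
orientation: [0.988, 0.034, 0.15, -0.003]
contact_force: [-4.5, -2.1, 4.4]
gripper_width: 0.0214
grasp_force: 61.7
lip [0.6478 0.1046 0.0004] yaw,pitchup,roll [ 4.1242 -2.971  -0.3752] org [0.603  0.1014 0.0028]
[ 0.5171  0.2929 -0.7268  0.4498 -0.308   0.7097]
6 rows  t [ 0.015  -0.0001  0.0067] r [0.0002 0.0009 0.    ]  min 2
```

View pics/w4.png

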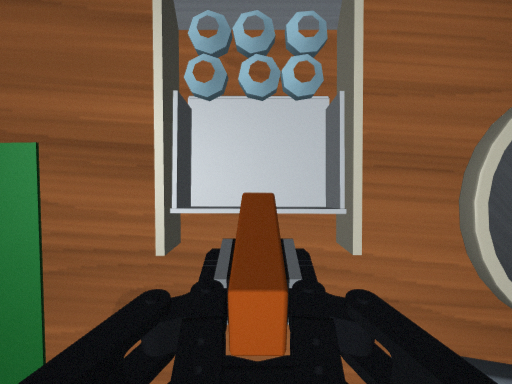

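The picture shows the scoop centred in the bay, the lip at row 97 and all six ice pieces just ahead of it, at rows 33 and 77.

```bash
python3 -m handwheel '[{"hand":-1,"tx":0.015,"ty":0,"tz":0.0067,"rx":0.0002,"ry":0.0009,"rz":0},{"hand":-1,"tx":0.015,"ty":0,"tz":0.0067,"rx":0.0002,"ry":0.0009,"rz":0},{"hand":-1,"tx":0.015,"ty":0,"tz":0.0067,"rx":0.0002,"ry":0.0009,"rz":0},{"hand":-1,"tx":0.015,"ty":0,"tz":0.0067,"rx":0.0002,"ry":0.0009,"rz":0},{"hand":-1,"tx":0.015,"ty":0,"tz":0.0067,"rx":0.0002,"ry":0.0009,"rz":0},{"hand":-1,"tx":0,"ty":0,"tz":0,"rx":0,"ry":0,"rz":0}]'; python3 - <<'E'
from h import *
scoop_now();print(env.sense()["joints"])
srows(bay(-.004,0,.000),BY,-1,6)
im,c=cam("wrist","w5")
E
```

```text
time: 7.73
eef_pos: [0.5772, 0.1015, 0.091]
orientation: [0.986, 0.035, 0.164, -0.007]
contact_force: [-5.1, -3.2, 7.4]
gripper_width: 0.0212
grasp_force: 62.1
lip [0.6829 0.108  0.0002] yaw,pitchup,roll [ 4.2735 -1.3379 -0.044 ] org [0.638  0.1046 0.0012]
[ 0.4832  0.3354 -0.6922  0.5001 -0.2698  0.6931]
6 rows  t [ 0.0041 -0.      0.0018] r [0.     0.0002 0.    ]  min 1
```

View pics/w5.png

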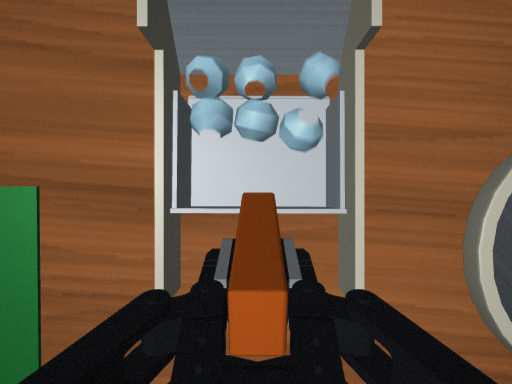

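Picture: the near row (rows 118–130) is on the scoop floor, and the far row (row 77) is leaning on the plate.

```bash
python3 -m handwheel '[{"hand":-1,"tx":0.011,"ty":0,"tz":0.0045,"rx":0,"ry":0.001,"rz":0},{"hand":-1,"tx":0.011,"ty":0,"tz":0.0045,"rx":0,"ry":0.001,"rz":0},{"hand":-1,"tx":0.011,"ty":0,"tz":0.0045,"rx":0,"ry":0.001,"rz":0},{"hand":-1,"tx":0,"ty":0,"tz":0,"rx":0,"ry":0,"rz":0}]'; python3 - <<'E'
from h import *
scoop_now();print(env.sense()["joints"])
im,c=cam("wrist","w6")
a=srows(bay(.010,0,.015),BY,8,4)
b=srows(bay(.035,0,.043),BY,25,6,a)
c=srows(bay(-.02,0,.12),BY,25,6,b)
E
```

```text
time: 8.12
eef_pos: [0.5913, 0.103, 0.0893]
orientation: [0.984, 0.035, 0.173, -0.008]
contact_force: [-2.4, -1.3, 3.0]
gripper_width: 0.0215
grasp_force: 61.4
lip [0.6986 0.1097 0.0004] yaw,pitchup,roll [ 4.329  -0.2997 -0.0241] org [0.6538 0.1063 0.0006]
[ 0.4624  0.3516 -0.6967  0.5797 -0.2347  0.6338]
4 rows  t [-0.0019  0.0003  0.0005] r [0.     0.0058 0.0001]  min 2
6 rows  t [0.0007 0.     0.0056] r [ 0.      0.0079 -0.    ]  min 3
6 rows  t [ 0.0067 -0.0001 -0.0389] r [0. 0. 0.]  min 3
```

View pics/w6.png

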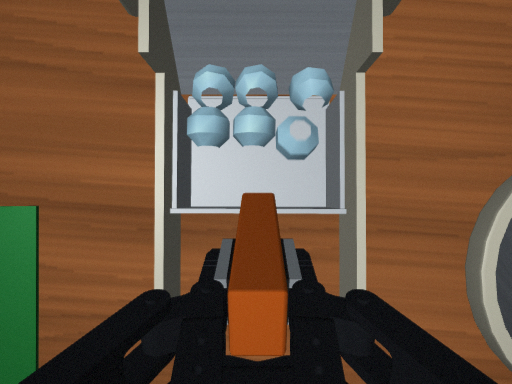

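```bash
python3 - <<'E'
from h import *
c={k:np.array(v) for k,v in env.camera_info("wrist").items()}
p,R=cur();t=np.load("ts.npz");Rs=R@t["R"];ps=p+R@t["p"]
for z in (.016,.02,.025):
    P=w(c,[(213,88),(257,88),(312,89),(209,128),(254,128),(297,137)],z);print(z,((P-ps)@Rs)*1000)
print("plate foot row seen", w(c,[(180,95),(333,97)],0)@np.eye(3), bay(0))
E
```

```text
0.016 [[ 47.0343  33.8332  15.6002]
 [ 46.903    0.8319  15.5885]
 [ 45.9859 -40.3692  15.5699]
 [ 16.9424  36.8416  15.44  ]
 [ 16.8237   3.1589  15.4281]
 [  9.9614 -28.9621  15.3806]]
0.02 [[ 45.6524  33.2568  19.5927]
 [ 45.5234   0.815   19.5812]
 [ 44.6218 -39.6877  19.5629]
 [ 16.0707  36.2142  19.4352]
 [ 15.954    3.1025  19.4235]
 [  9.2081 -28.474   19.3768]]
0.025 [[ 43.9251  32.5363  24.5833]
 [ 43.7989   0.7938  24.572 ]
 [ 42.9167 -38.8358  24.5541]
 [ 14.981   35.43    24.4291]
 [ 14.8669   3.032   24.4177]
 [  8.2663 -27.8638  24.3721]]
plate foot row seen [[0.696  0.1723 0.    ]
 [0.7031 0.0501 0.    ]] [0.698 0.109 0.   ]
```

```bash
python3 -m handwheel '[{"hand":-1,"tx":-0.0019,"ty":0.0003,"tz":0.0005,"rx":0,"ry":0.0058,"rz":0.0001},{"hand":-1,"tx":-0.0019,"ty":0.0003,"tz":0.0005,"rx":0,"ry":0.0058,"rz":0.0001},{"hand":-1,"tx":0,"ty":0,"tz":0,"rx":0,"ry":0,"rz":0}]'; python3 - <<'E'
from h import *
scoop_now();print(env.sense()["joints"])
srows(bay(.016,0,.015),BY,8,4)
E
```

```text
time: 8.42
eef_pos: [0.595, 0.1014, 0.1011]
orientation: [0.981, 0.034, 0.193, -0.007]
contact_force: [-0.9, -0.1, -2.9]
gripper_width: 0.0214
grasp_force: 60.7
lip [0.7058 0.1079 0.0166] yaw,pitchup,roll [ 4.2368  2.0026 -0.1718] org [0.661  0.1046 0.0151]
[ 0.401   0.3231 -0.7747  0.8746 -0.1605  0.3948]
4 rows  t [-0.0035 -0.0009  0.0078] r [0.0001 0.0042 0.0001]  min 1
```

```bash
python3 - <<'E'
from h import *
im,c=cam("wrist","w7")
E
```

```text
(no output)
```

View pics/w7.png

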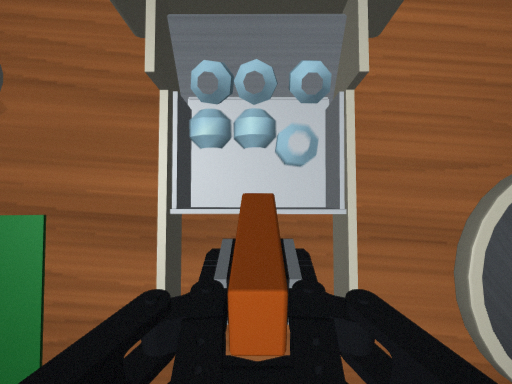

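Picture: the near row is on the floor at row ~130, and the far row (row 82) sits between the lip and the plate. Joint 5 is at its limit, so I can't tilt the mouth up with this grasp. I'll set the scoop down flat and regrip with an upright tool.

```bash
python3 - <<'E'
from h import *
srows(bay(-.002,0,.0008),BY,-.5,5)
E
```

```text
5 rows  t [-0.0049 -0.0006  0.004 ] r [ 0.0001 -0.0014  0.    ]  min 1
```

```bash
python3 -m handwheel '[{"hand":-1,"tx":-0.0049,"ty":-0.0006,"tz":0.004,"rx":0.0001,"ry":-0.0014,"rz":0},{"hand":-1,"tx":-0.0049,"ty":-0.0006,"tz":0.004,"rx":0.0001,"ry":-0.0014,"rz":0},{"hand":-1,"tx":-0.0049,"ty":-0.0006,"tz":0.004,"rx":0.0001,"ry":-0.0014,"rz":0},{"hand":-1,"tx":-0.0049,"ty":-0.0006,"tz":0.004,"rx":0.0001,"ry":-0.0014,"rz":0},{"hand":-1,"tx":-0.0049,"ty":-0.0006,"tz":0.004,"rx":0.0001,"ry":-0.0014,"rz":0},{"hand":-1,"tx":0,"ty":0,"tz":0,"rx":0,"ry":0,"rz":0}]'; python3 - <<'E'
from h import *
scoop_now();print(env.sense()["joints"]);srows(bay(-.002,0,.0004),BY,-.3,3)
E
```

```text
time: 8.97
eef_pos: [0.5906, 0.1045, 0.0903]
orientation: [0.984, 0.034, 0.172, -0.009]
contact_force: [-0.3, -0.1, -2.9]
gripper_width: 0.0211
grasp_force: 60.7
lip [0.6977 0.1115 0.0012] yaw,pitchup,roll [ 4.2882 -0.4314  0.1864] org [0.6528 0.1081 0.0016]
[ 0.47    0.3505 -0.6854  0.5437 -0.2461  0.6612]
3 rows  t [-0.0019  0.0017  0.0003] r [-0.0002  0.0001  0.    ]  min 1
```

```bash
python3 -m handwheel '[{"hand":-1,"tx":-0.001,"ty":0.002,"tz":0.001,"rx":0,"ry":0,"rz":0},{"hand":-1,"tx":-0.001,"ty":0,"tz":0.002,"rx":0,"ry":0,"rz":0},{"hand":-1,"tx":0,"ty":0,"tz":0,"rx":0,"ry":0,"rz":0},{"hand":1,"tx":0,"ty":0,"tz":0,"rx":0,"ry":0,"rz":0},{"hand":1,"tx":0,"ty":0,"tz":0,"rx":0,"ry":0,"rz":0},{"hand":1,"tx":0,"ty":0,"tz":0,"rx":0,"ry":0,"rz":0},{"hand":1,"tx":0,"ty":0,"tz":0,"rx":0,"ry":0,"rz":0},{"hand":1,"tx":0,"ty":0,"tz":0,"rx":0,"ry":0,"rz":0},{"hand":1,"tx":0,"ty":0,"tz":0,"rx":0,"ry":0,"rz":0}]'; python3 - <<'E'
from h import *
scoop_now();p,R=cur();print(env.sense()["joints"])
t=np.load("ts.npz");Rs=R@t["R"];ps=p+R@t["p"];ps[2]=0
yaw=Ro.from_matrix(Rs).as_euler("ZYX",degrees=True)[0]
Rs=Ro.from_euler("z",yaw,degrees=True).as_matrix();np.savez("world.npz",R=Rs,p=ps)
g=ps+Rs@[-.071,0,.102];Rt=tool(yaw,-6);rows(g+.0187*Rt[:,2],Rt,6)
E
```

```text
time: 9.72
eef_pos: [0.5904, 0.1028, 0.0897]
orientation: [0.984, 0.035, 0.173, -0.009]
contact_force: [0.0, -0.5, 0.2]
gripper_width: 0.0851
grasp_force: 0.0
lip [0.6976 0.1097 0.0007] yaw,pitchup,roll [ 4.2892 -0.362   0.133 ] org [0.6527 0.1063 0.001 ]
[ 0.465   0.3502 -0.6926  0.5602 -0.2388  0.6494]
6 rows  t [-0.0048  0.0005  0.0019] r [-0.0001 -0.012  -0.0001]  min 4
```

```bash
python3 -m handwheel '[{"hand":1,"tx":-0.0048,"ty":0.0005,"tz":0.0019,"rx":-0.0001,"ry":-0.012,"rz":-0.0001},{"hand":1,"tx":-0.0048,"ty":0.0005,"tz":0.0019,"rx":-0.0001,"ry":-0.012,"rz":-0.0001},{"hand":1,"tx":-0.0048,"ty":0.0005,"tz":0.0019,"rx":-0.0001,"ry":-0.012,"rz":-0.0001},{"hand":1,"tx":-0.0048,"ty":0.0005,"tz":0.0019,"rx":-0.0001,"ry":-0.012,"rz":-0.0001},{"hand":1,"tx":-0.0048,"ty":0.0005,"tz":0.0019,"rx":-0.0001,"ry":-0.012,"rz":-0.0001},{"hand":1,"tx":-0.0048,"ty":0.0005,"tz":0.0019,"rx":-0.0001,"ry":-0.012,"rz":-0.0001},{"hand":1,"tx":0,"ty":0,"tz":0,"rx":0,"ry":0,"rz":0},{"hand":1,"tx":0,"ty":0,"tz":0,"rx":0,"ry":0,"rz":0}]'; python3 - <<'E'
from h import *
t=np.load("world.npz");print(env.sense()["joints"]);p,R=cur();yaw=4.29
g=t["p"]+t["R"]@[-.071,0,.102];Rt=tool(yaw,-6);rows(g+.0187*Rt[:,2],Rt,1)
print(R)
E
```

```text
time: 10.38
eef_pos: [0.5839, 0.0968, 0.084]
orientation: [0.999, 0.034, -0.035, 0.005]
contact_force: [-1.0, -0.4, -0.3]
gripper_width: 0.0855
grasp_force: 0.0
[ 0.4283  0.502  -0.1991 -0.0222 -0.9385  1.2241]
1 rows  t [-0.0091 -0.0109  0.0022] r [ 0.0011 -0.0054 -0.0012]  min 1
[[ 0.9952  0.0681 -0.0699]
 [ 0.0674 -0.9977 -0.0123]
 [-0.0706  0.0075 -0.9975]]
```

```bash
python3 -m handwheel '[{"hand":1,"tx":-0.0091,"ty":-0.0109,"tz":0.0022,"rx":0.0011,"ry":-0.0054,"rz":-0.0012},{"hand":1,"tx":0,"ty":0,"tz":0,"rx":0,"ry":0,"rz":0},{"hand":1,"tx":0,"ty":0,"tz":0,"rx":0,"ry":0,"rz":0},{"hand":-1,"tx":0,"ty":0,"tz":0,"rx":0,"ry":0,"rz":0},{"hand":-1,"tx":0,"ty":0,"tz":0,"rx":0,"ry":0,"rz":0},{"hand":-1,"tx":0,"ty":0,"tz":0,"rx":0,"ry":0,"rz":0},{"hand":-1,"tx":0,"ty":0,"tz":0,"rx":0,"ry":0,"rz":0},{"hand":-1,"tx":0,"ty":0,"tz":0,"rx":0,"ry":0,"rz":0},{"hand":-1,"tx":0,"ty":0,"tz":0,"rx":0,"ry":0,"rz":0},{"hand":-1,"tx":0,"ty":0,"tz":0,"rx":0,"ry":0,"rz":0},{"hand":-1,"tx":0,"ty":0,"tz":0,"rx":0,"ry":0,"rz":0}]'; python3 - <<'E'
from h import *
t=np.load("world.npz");p,R=cur();np.savez("ts.npz",R=R.T@t["R"],p=R.T@(t["p"]-p))
scoop_now();print(env.sense()["joints"])
a=srows(bay(.003,0,.003),BY,2,2)
a=srows(bay(.013,0,.017),BY,9,4,a)
b=srows(bay(.037,0,.044),BY,25,6,a)
c=srows(bay(-.02,0,.13),BY,22,6,b)
E
```

```text
time: 11.3
eef_pos: [0.5794, 0.101, 0.0843]
orientation: [0.998, 0.038, -0.053, 0.002]
contact_force: [-1.2, 1.0, 1.7]
gripper_width: 0.0216
grasp_force: 59.4
lip [ 0.6976  0.1097 -0.    ] yaw,pitchup,roll [ 4.2892 -0.      0.    ] org [ 0.6527  0.1063 -0.    ]
[ 0.4284  0.5116 -0.1752 -0.0437 -0.9832  1.2443]
2 rows  t [0.0008 0.0007 0.0014] r [0.     0.0028 0.0001]  min 1
4 rows  t [0.0007 0.     0.0009] r [-0.      0.0049  0.    ]  min 2
6 rows  t [0.0038 0.     0.0055] r [-0.      0.0074  0.    ]  min 3
6 rows  t [-0.0102 -0.     -0.0441] r [ 0.     -0.0014 -0.    ]  min 4
```

```bash
python3 -m handwheel '[{"hand":-1,"tx":0.0008,"ty":0.0007,"tz":0.0014,"rx":0,"ry":0.0028,"rz":0.0001},{"hand":-1,"tx":0.0008,"ty":0.0007,"tz":0.0014,"rx":0,"ry":0.0028,"rz":0.0001},{"hand":-1,"tx":0.0007,"ty":0,"tz":0.0009,"rx":0,"ry":0.0049,"rz":0},{"hand":-1,"tx":0.0007,"ty":0,"tz":0.0009,"rx":0,"ry":0.0049,"rz":0},{"hand":-1,"tx":0.0007,"ty":0,"tz":0.0009,"rx":0,"ry":0.0049,"rz":0},{"hand":-1,"tx":0.0007,"ty":0,"tz":0.0009,"rx":0,"ry":0.0049,"rz":0},{"hand":-1,"tx":0,"ty":0,"tz":0,"rx":0,"ry":0,"rz":0},{"hand":-1,"tx":0,"ty":0,"tz":0,"rx":0,"ry":0,"rz":0}]'; python3 - <<'E'
from h import *
scoop_now();print(env.sense()["joints"])
b=srows(bay(.037,0,.044),BY,26,7)
E
```

```text
time: 11.97
eef_pos: [0.5798, 0.1001, 0.0805]
orientation: [0.999, 0.037, 0.025, -0.001]
contact_force: [-0.4, -0.4, -3.7]
gripper_width: 0.0213
grasp_force: 58.8
lip [0.7096 0.1095 0.0156] yaw,pitchup,roll [ 4.217   8.8826 -0.0415] org [0.6652 0.1062 0.0086]
[ 0.456   0.4504 -0.3227  0.0282 -0.7521  1.1692]
7 rows  t [ 0.0034 -0.0001  0.0053] r [0.     0.0068 0.    ]  min 3
```

```bash
python3 -m handwheel '[{"hand":-1,"tx":0.0034,"ty":0,"tz":0.0053,"rx":0,"ry":0.0068,"rz":0},{"hand":-1,"tx":0.0034,"ty":0,"tz":0.0053,"rx":0,"ry":0.0068,"rz":0},{"hand":-1,"tx":0.0034,"ty":0,"tz":0.0053,"rx":0,"ry":0.0068,"rz":0},{"hand":-1,"tx":0.0034,"ty":0,"tz":0.0053,"rx":0,"ry":0.0068,"rz":0},{"hand":-1,"tx":0.0034,"ty":0,"tz":0.0053,"rx":0,"ry":0.0068,"rz":0},{"hand":-1,"tx":0.0034,"ty":0,"tz":0.0053,"rx":0,"ry":0.0068,"rz":0},{"hand":-1,"tx":0.0034,"ty":0,"tz":0.0053,"rx":0,"ry":0.0068,"rz":0},{"hand":-1,"tx":0,"ty":0,"tz":0,"rx":0,"ry":0,"rz":0},{"hand":-1,"tx":0,"ty":0,"tz":0,"rx":0,"ry":0,"rz":0}]'; python3 - <<'E'
from h import *
scoop_now();print(env.sense()["joints"])
im,c=cam("wrist","w8")
E
```

```text
time: 12.72
eef_pos: [0.5954, 0.097, 0.0722]
orientation: [0.986, 0.035, 0.166, -0.003]
contact_force: [-0.1, -0.8, -3.0]
gripper_width: 0.0215
grasp_force: 59.3
lip [0.7382 0.1066 0.0462] yaw,pitchup,roll [ 4.1328 25.1089 -0.3891] org [0.6976 0.1037 0.0271]
[ 0.4379  0.384  -0.7101  0.6426 -0.2071  0.5913]
```

View pics/w8.png

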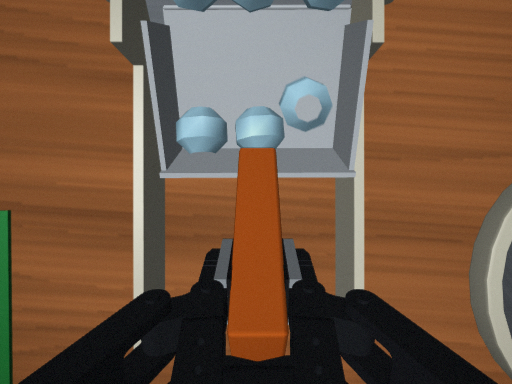

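Picture: three pieces sit at the back of the scoop (rows 105–130), and the other three are still ahead of the lip on the plate (row 0). I'll ease back down, carry these three first, then return for the rest.

```bash
python3 - <<'E'
from h import *
a=srows(bay(.012,0,.026),BY,15,5)
b=srows(bay(-.05,0,.035),BY,15,5,a)
c=srows(bay(-.06,0,.16),BY,16,6,b)
E
```

```text
5 rows  t [-0.0101 -0.0019 -0.0048] r [ 0.0002 -0.0057 -0.0001]  min 2
5 rows  t [-0.0299 -0.     -0.0093] r [0. 0. 0.]  min 2
6 rows  t [ 0.0039  0.     -0.0511] r [-0.      0.0005  0.    ]  min 4
```

```bash
python3 -m handwheel '[{"hand":-1,"tx":-0.0101,"ty":-0.0019,"tz":-0.0048,"rx":0.0002,"ry":-0.0057,"rz":-0.0001},{"hand":-1,"tx":-0.0101,"ty":-0.0019,"tz":-0.0048,"rx":0.0002,"ry":-0.0057,"rz":-0.0001},{"hand":-1,"tx":-0.0101,"ty":-0.0019,"tz":-0.0048,"rx":0.0002,"ry":-0.0057,"rz":-0.0001},{"hand":-1,"tx":-0.0101,"ty":-0.0019,"tz":-0.0048,"rx":0.0002,"ry":-0.0057,"rz":-0.0001},{"hand":-1,"tx":-0.0101,"ty":-0.0019,"tz":-0.0048,"rx":0.0002,"ry":-0.0057,"rz":-0.0001},{"hand":-1,"tx":-0.0299,"ty":0,"tz":-0.0093,"rx":0,"ry":0,"rz":0},{"hand":-1,"tx":-0.0299,"ty":0,"tz":-0.0093,"rx":0,"ry":0,"rz":0},{"hand":-1,"tx":-0.0299,"ty":0,"tz":-0.0093,"rx":0,"ry":0,"rz":0},{"hand":-1,"tx":-0.0299,"ty":0,"tz":-0.0093,"rx":0,"ry":0,"rz":0},{"hand":-1,"tx":-0.0299,"ty":0,"tz":-0.0093,"rx":0,"ry":0,"rz":0},{"hand":-1,"tx":0.0039,"ty":0,"tz":-0.0511,"rx":0,"ry":0.0005,"rz":0},{"hand":-1,"tx":0.0039,"ty":0,"tz":-0.0511,"rx":0,"ry":0.0005,"rz":0},{"hand":-1,"tx":0.0039,"ty":0,"tz":-0.0511,"rx":0,"ry":0.0005,"rz":0},{"hand":-1,"tx":0.0039,"ty":0,"tz":-0.0511,"rx":0,"ry":0.0005,"rz":0},{"hand":-1,"tx":0.0039,"ty":0,"tz":-0.0511,"rx":0,"ry":0.0005,"rz":0},{"hand":-1,"tx":0.0039,"ty":0,"tz":-0.0511,"rx":0,"ry":0.0005,"rz":0},{"hand":-1,"tx":0,"ty":0,"tz":0,"rx":0,"ry":0,"rz":0},{"hand":-1,"tx":0,"ty":0,"tz":0,"rx":0,"ry":0,"rz":0}]'; python3 - <<'E'
from h import *
scoop_now();print(env.sense()["joints"])
im,c=cam("wrist","w9");m=mask(im,(90,40,100),(112,160,255))
print([(cv2.boundingRect(b),cv2.contourArea(b)) for b in blobs(m,80)])
im,c=cam("top","t9");m=mask(im,(90,40,100),(112,160,255))
print([(cv2.boundingRect(b),cv2.contourArea(b)) for b in blobs(m,10)])
P=np.array([.578,-.157])
d=w(c,[(311,182)],.095);print(d)
a=srows([.50,-.03,.18],-20,15)
b=srows([.56,-.13,.18],-40,12,None,a)
E
```

```text
time: 14.27
eef_pos: [0.5026, 0.0958, 0.2093]
orientation: [0.995, 0.037, 0.094, -0.004]
contact_force: [0.5, 0.3, -2.9]
gripper_width: 0.0214
grasp_force: 59.4
lip [0.6401 0.1059 0.1629] yaw,pitchup,roll [ 4.2216 16.7989  0.1133] org [0.5971 0.1028 0.1499]
[ 0.5561  0.1195 -0.4719  0.117  -0.815   1.0166]
[((187, 96, 152, 60), 5409.5), ((347, 246, 165, 49), 2900.0)]
[((343, 195, 61, 61), 2794.5), ((50, 210, 38, 52), 955.5), ((0, 146, 15, 95), 588.5), ((222, 172, 11, 10), 73.0), ((211, 172, 10, 8), 45.5), ((490, 266, 12, 14), 35.5), ((491, 278, 11, 15), 27.5), ((486, 229, 14, 24), 27.5), ((40, 252, 18, 12), 18.5), ((495, 254, 6, 11), 17.5), ((0, 251, 4, 22), 14.5), ((488, 250, 9, 17), 12.5)]
[[ 0.5653 -0.1753  0.095 ]]
5 rows  t [-0.0582  0.0451 -0.0222] r [-0.0022 -0.0008  0.0133]  min 5
4 rows  t [0.0655 0.009  0.0046] r [-0.0018 -0.0021  0.0138]  min 4
```

```bash
python3 - <<'E'
from h import *
y=-15;h=np.array([np.cos(np.radians(y)),np.sin(np.radians(y)),0]);P=np.array([.577,-.157,0])
a=srows(P-.09*h+[0,.05,.19],-5,15)
b=srows(P-.035*h+[0,0,.15],y,12,5,a)
c=srows(P-.035*h+[0,0,.11],y,2,3,b)
d=srows(P-.025*h+[0,0,.075],y,-50,9,c)
print(a,b[0],c[0],d)
E
```

```text
7 rows  t [-0.0501  0.0591 -0.0209] r [-0.0006 -0.0006  0.0036]  min 7
5 rows  t [0.0304 0.0159 0.0208] r [-0.0007 -0.0017  0.0055]  min 3
3 rows  t [0.0094 0.     0.0152] r [ 0.     -0.0093 -0.    ]  min 2
9 rows  t [ 0.0267  0.     -0.0234] r [ 0.    -0.016 -0.   ]  min 9
(array([ 0.3543, -0.0717,  0.2407]), array([[ 0.9841, -0.0861,  0.1553],
       [-0.085 , -0.9963, -0.0136],
       [ 0.1559,  0.0002, -0.9878]])) [ 0.4143 -0.1133  0.2078] [ 0.4259 -0.1164  0.1901] (array([ 0.5416, -0.1474,  0.22  ]), array([[ 0.54  , -0.2582, -0.8011],
       [-0.1436, -0.9661,  0.2146],
       [-0.8293, -0.0009, -0.5587]]))
```

```bash
python3 - <<'E'
from h import *
y=-30;h=np.array([np.cos(np.radians(y)),np.sin(np.radians(y)),0]);P=np.array([.577,-.157,0])
b=srows(P-.035*h+[0,0,.15],y,14,12)
print(b[0])
E
```

```text
12 rows  t [-0.008   0.0374 -0.0006] r [-0.0013 -0.0006  0.0078]  min 6
[ 0.4295 -0.0717  0.2031]
```

```bash
python3 -m handwheel '[{"hand":-1,"tx":-0.008,"ty":0.0374,"tz":-0.0006,"rx":-0.0013,"ry":-0.0006,"rz":0.0078},{"hand":-1,"tx":-0.008,"ty":0.0374,"tz":-0.0006,"rx":-0.0013,"ry":-0.0006,"rz":0.0078},{"hand":-1,"tx":-0.008,"ty":0.0374,"tz":-0.0006,"rx":-0.0013,"ry":-0.0006,"rz":0.0078},{"hand":-1,"tx":-0.008,"ty":0.0374,"tz":-0.0006,"rx":-0.0013,"ry":-0.0006,"rz":0.0078},{"hand":-1,"tx":-0.008,"ty":0.0374,"tz":-0.0006,"rx":-0.0013,"ry":-0.0006,"rz":0.0078},{"hand":-1,"tx":-0.008,"ty":0.0374,"tz":-0.0006,"rx":-0.0013,"ry":-0.0006,"rz":0.0078},{"hand":-1,"tx":-0.008,"ty":0.0374,"tz":-0.0006,"rx":-0.0013,"ry":-0.0006,"rz":0.0078},{"hand":-1,"tx":-0.008,"ty":0.0374,"tz":-0.0006,"rx":-0.0013,"ry":-0.0006,"rz":0.0078},{"hand":-1,"tx":-0.008,"ty":0.0374,"tz":-0.0006,"rx":-0.0013,"ry":-0.0006,"rz":0.0078},{"hand":-1,"tx":-0.008,"ty":0.0374,"tz":-0.0006,"rx":-0.0013,"ry":-0.0006,"rz":0.0078},{"hand":-1,"tx":-0.008,"ty":0.0374,"tz":-0.0006,"rx":-0.0013,"ry":-0.0006,"rz":0.0078},{"hand":-1,"tx":-0.008,"ty":0.0374,"tz":-0.0006,"rx":-0.0013,"ry":-0.0006,"rz":0.0078},{"hand":-1,"tx":0,"ty":0,"tz":0,"rx":0,"ry":0,"rz":0},{"hand":-1,"tx":0,"ty":0,"tz":0,"rx":0,"ry":0,"rz":0}]'; python3 - <<'E'
from h import *
scoop_now();print(env.sense()["joints"])
im,c=cam("wrist","w10");m=mask(im,(90,40,100),(112,160,255))
print([(cv2.boundingRect(b),cv2.contourArea(b)) for b in blobs(m,80)])
im,c=cam("top","t10")
y=-30;h=np.array([np.cos(np.radians(y)),np.sin(np.radians(y)),0]);P=np.array([.577,-.157,0])
c=srows(P-.04*h+[0,0,.112],y,2,4)
d=srows(P-.03*h+[0,0,.075],y,-50,10,c)
E
```

```text
time: 15.53
eef_pos: [0.4295, -0.0721, 0.2036]
orientation: [0.964, -0.257, 0.066, 0.02]
contact_force: [-0.4, -0.1, -2.7]
gripper_width: 0.0213
grasp_force: 59.6
lip [ 0.5466 -0.14    0.1505] yaw,pitchup,roll [-29.8793  13.9943  -0.2789] org [ 0.5088 -0.1183  0.1397]
[ 0.2827  0.0152 -0.6035  0.1361 -0.8635  0.6829]
[((238, 103, 103, 54), 3661.5), ((187, 106, 50, 48), 1819.5), ((416, 97, 33, 53), 819.5), ((359, 94, 63, 44), 727.0), ((20, 77, 32, 32), 688.5), ((201, 194, 32, 48), 527.0), ((334, 150, 93, 42), 114.0)]
4 rows  t [0.0047 0.0003 0.0079] r [ 0.0002 -0.0084  0.0001]  min 2
10 rows  t [ 0.0242  0.     -0.0207] r [ 0.     -0.0144 -0.    ]  min 9
```

```bash
python3 -m handwheel '[{"hand":-1,"tx":0.0047,"ty":0.0003,"tz":0.0079,"rx":0.0002,"ry":-0.0084,"rz":0.0001},{"hand":-1,"tx":0.0047,"ty":0.0003,"tz":0.0079,"rx":0.0002,"ry":-0.0084,"rz":0.0001},{"hand":-1,"tx":0.0047,"ty":0.0003,"tz":0.0079,"rx":0.0002,"ry":-0.0084,"rz":0.0001},{"hand":-1,"tx":0.0047,"ty":0.0003,"tz":0.0079,"rx":0.0002,"ry":-0.0084,"rz":0.0001},{"hand":-1,"tx":0.0242,"ty":0,"tz":-0.0207,"rx":0,"ry":-0.0144,"rz":0},{"hand":-1,"tx":0.0242,"ty":0,"tz":-0.0207,"rx":0,"ry":-0.0144,"rz":0},{"hand":-1,"tx":0.0242,"ty":0,"tz":-0.0207,"rx":0,"ry":-0.0144,"rz":0},{"hand":-1,"tx":0.0242,"ty":0,"tz":-0.0207,"rx":0,"ry":-0.0144,"rz":0},{"hand":-1,"tx":0.0242,"ty":0,"tz":-0.0207,"rx":0,"ry":-0.0144,"rz":0},{"hand":-1,"tx":0.0242,"ty":0,"tz":-0.0207,"rx":0,"ry":-0.0144,"rz":0},{"hand":-1,"tx":0.0242,"ty":0,"tz":-0.0207,"rx":0,"ry":-0.0144,"rz":0},{"hand":-1,"tx":0.0242,"ty":0,"tz":-0.0207,"rx":0,"ry":-0.0144,"rz":0},{"hand":-1,"tx":0.0242,"ty":0,"tz":-0.0207,"rx":0,"ry":-0.0144,"rz":0},{"hand":-1,"tx":0.0242,"ty":0,"tz":-0.0207,"rx":0,"ry":-0.0144,"rz":0},{"hand":-1,"tx":0,"ty":0,"tz":0,"rx":0,"ry":0,"rz":0},{"hand":-1,"tx":0,"ty":0,"tz":0,"rx":0,"ry":0,"rz":0},{"hand":-1,"tx":0,"ty":0,"tz":0,"rx":0,"ry":0,"rz":0}]'; python3 - <<'E'
from h import *
scoop_now();print(env.sense()["joints"])
im,c=cam("wrist","w11");m=mask(im,(90,40,100),(112,160,255))
print([(cv2.boundingRect(b),cv2.contourArea(b)) for b in blobs(m,80)])
y=-30;h=np.array([np.cos(np.radians(y)),np.sin(np.radians(y)),0]);P=np.array([.577,-.157,0])
d=srows(P-.04*h+[0,0,.16],y,0,10)
E
```

```text
time: 17.05
eef_pos: [0.5414, -0.1363, 0.2201]
orientation: [0.854, -0.228, -0.452, -0.121]
contact_force: [-0.2, 0.5, -0.5]
gripper_width: 0.0215
grasp_force: 59.7
lip [ 0.5519 -0.1427  0.0752] yaw,pitchup,roll [-30.0235 -49.7286  -0.0336] org [ 0.5268 -0.1281  0.1095]
[-0.1443  0.7767  0.4922 -0.3846 -2.1886  1.1207]
[((369, 3, 104, 62), 1670.0), ((0, 231, 41, 38), 1258.0), ((442, 31, 33, 41), 786.5)]
10 rows  t [-0.0284 -0.0001  0.0117] r [-0.      0.0138  0.    ]  min 8
```

```bash
python3 -m handwheel '[{"hand":-1,"tx":-0.0284,"ty":0,"tz":0.0117,"rx":0,"ry":0.0138,"rz":0},{"hand":-1,"tx":-0.0284,"ty":0,"tz":0.0117,"rx":0,"ry":0.0138,"rz":0},{"hand":-1,"tx":-0.0284,"ty":0,"tz":0.0117,"rx":0,"ry":0.0138,"rz":0},{"hand":-1,"tx":-0.0284,"ty":0,"tz":0.0117,"rx":0,"ry":0.0138,"rz":0},{"hand":-1,"tx":-0.0284,"ty":0,"tz":0.0117,"rx":0,"ry":0.0138,"rz":0},{"hand":-1,"tx":-0.0284,"ty":0,"tz":0.0117,"rx":0,"ry":0.0138,"rz":0},{"hand":-1,"tx":-0.0284,"ty":0,"tz":0.0117,"rx":0,"ry":0.0138,"rz":0},{"hand":-1,"tx":-0.0284,"ty":0,"tz":0.0117,"rx":0,"ry":0.0138,"rz":0},{"hand":-1,"tx":-0.0284,"ty":0,"tz":0.0117,"rx":0,"ry":0.0138,"rz":0},{"hand":-1,"tx":-0.0284,"ty":0,"tz":0.0117,"rx":0,"ry":0.0138,"rz":0},{"hand":-1,"tx":0,"ty":0,"tz":0,"rx":0,"ry":0,"rz":0}]'; python3 - <<'E'
from h import *
scoop_now();print(env.sense()["joints"])
a=srows(bay(-.10,0,.13),BY,0,10)
b=srows(bay(-.10,0,.03),BY,-1,5,a)
E
```

```text
time: 18.02
eef_pos: [0.4324, -0.0769, 0.2457]
orientation: [0.965, -0.257, -0.05, -0.015]
contact_force: [-1.5, 0.3, -1.8]
gripper_width: 0.0216
grasp_force: 59.6
lip [ 0.5353 -0.1358  0.1614] yaw,pitchup,roll [-29.8399   0.0143   0.1475] org [ 0.4962 -0.1134  0.1614]
[ 0.1473  0.1049 -0.3108 -0.0709 -1.2369  0.9299]
10 rows  t [ 0.0018 -0.0448  0.0078] r [-0.001  -0.     -0.0094]  min 6
5 rows  t [0.0062 0.     0.0486] r [ 0.     -0.0006 -0.    ]  min 3
```

```bash
python3 -m handwheel '[{"hand":-1,"tx":0.0018,"ty":-0.0448,"tz":0.0078,"rx":-0.001,"ry":0,"rz":-0.0094},{"hand":-1,"tx":0.0018,"ty":-0.0448,"tz":0.0078,"rx":-0.001,"ry":0,"rz":-0.0094},{"hand":-1,"tx":0.0018,"ty":-0.0448,"tz":0.0078,"rx":-0.001,"ry":0,"rz":-0.0094},{"hand":-1,"tx":0.0018,"ty":-0.0448,"tz":0.0078,"rx":-0.001,"ry":0,"rz":-0.0094},{"hand":-1,"tx":0.0018,"ty":-0.0448,"tz":0.0078,"rx":-0.001,"ry":0,"rz":-0.0094},{"hand":-1,"tx":0.0018,"ty":-0.0448,"tz":0.0078,"rx":-0.001,"ry":0,"rz":-0.0094},{"hand":-1,"tx":0.0018,"ty":-0.0448,"tz":0.0078,"rx":-0.001,"ry":0,"rz":-0.0094},{"hand":-1,"tx":0.0018,"ty":-0.0448,"tz":0.0078,"rx":-0.001,"ry":0,"rz":-0.0094},{"hand":-1,"tx":0.0018,"ty":-0.0448,"tz":0.0078,"rx":-0.001,"ry":0,"rz":-0.0094},{"hand":-1,"tx":0.0018,"ty":-0.0448,"tz":0.0078,"rx":-0.001,"ry":0,"rz":-0.0094},{"hand":-1,"tx":0,"ty":0,"tz":0,"rx":0,"ry":0,"rz":0},{"hand":-1,"tx":0,"ty":0,"tz":0,"rx":0,"ry":0,"rz":0}]'; python3 - <<'E'
from h import *
scoop_now();print(env.sense()["joints"])
b=srows(bay(-.10,0,.015),BY,-1,5)
im,c=cam("wrist","w12");m=mask(im,(90,40,100),(112,160,255))
print([(cv2.boundingRect(b),cv2.contourArea(b),w(c,np.array(b).reshape(-1,2).mean(0),.02)) for b in blobs(m,80)])
g=im.sum(2).astype(int)
for r in (60,75,110,140): print(r,[int(x) for x in np.where(np.abs(np.diff(g[r]))>110)[0]])
im,c=cam("top","t12");cv2.imwrite("pics/crop2.png",cv2.cvtColor(cv2.resize(im[110:240,170:350],None,fx=4,fy=4),cv2.COLOR_RGB2BGR))
E
```

```text
time: 19.02
eef_pos: [0.4871, 0.0925, 0.214]
orientation: [0.998, 0.036, -0.052, 0.001]
contact_force: [-0.9, -0.7, -0.9]
gripper_width: 0.0214
grasp_force: 59.7
lip [0.6054 0.1011 0.1298] yaw,pitchup,roll [4.0931 0.0428 0.1535] org [0.5605 0.0978 0.1298]
[ 0.4873  0.2331 -0.2431 -0.048  -1.1896  1.1762]
5 rows  t [ 0.0035 -0.0005  0.0563] r [-0.0001 -0.0006 -0.0001]  min 4
[((342, 181, 170, 53), 3227.0, array([[ 0.4259, -0.0879,  0.02  ]]))]
60 [82, 145, 151, 172, 340, 341, 362, 368, 425, 436]
75 [85, 87, 147, 153, 174, 339, 360, 366, 422, 432, 433]
110 [93, 152, 157, 158, 177, 178, 335, 336, 355, 356, 361, 422, 433, 478]
140 [101, 156, 161, 162, 180, 181, 332, 333, 352, 357, 435, 448, 449, 482]
```

View pics/crop2.png

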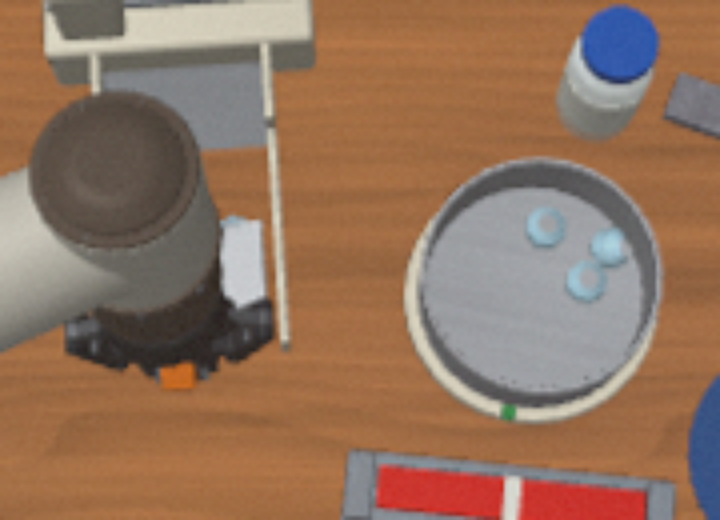

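Crop: three ice pieces are in the pan (around 580,250 in the crop). The rest are hidden by the arm.

```bash
python3 - <<'E'
from h import *
im,c=cam("scene","s12");m=mask(im,(88,30,120),(112,170,255))
for b in blobs(m,8):
    x,y,ww,hh=cv2.boundingRect(b)
    if 180<x<380 and 170<y<280: print((x,y,ww,hh),cv2.contourArea(b),w(c,[(x+ww/2,y+hh/2)],.02)[0])
q=c["K"]@(c["R"]@bay(0)+c["t"]);print("foot",q[:2]/q[2])
E
```

```text
(184, 238, 14, 16) 142.5 [ 0.5757 -0.2002  0.02  ]
(308, 223, 23, 13) 139.0 [0.6724 0.1249 0.02  ]
(289, 221, 11, 10) 54.5 [0.6338 0.0709 0.02  ]
(226, 174, 10, 12) 53.0 [ 0.4044 -0.0158  0.02  ]
(202, 247, 13, 7) 31.5 [ 0.608  -0.1644  0.02  ]
foot [318.5255 243.2142]
```

```bash
python3 -m handwheel '[{"hand":-1,"tx":0.0035,"ty":-0.0005,"tz":0.0563,"rx":-0.0001,"ry":-0.0006,"rz":-0.0001},{"hand":-1,"tx":0.0035,"ty":-0.0005,"tz":0.0563,"rx":-0.0001,"ry":-0.0006,"rz":-0.0001},{"hand":-1,"tx":0.0035,"ty":-0.0005,"tz":0.0563,"rx":-0.0001,"ry":-0.0006,"rz":-0.0001},{"hand":-1,"tx":0.0035,"ty":-0.0005,"tz":0.0563,"rx":-0.0001,"ry":-0.0006,"rz":-0.0001},{"hand":-1,"tx":0.0035,"ty":-0.0005,"tz":0.0563,"rx":-0.0001,"ry":-0.0006,"rz":-0.0001},{"hand":-1,"tx":0,"ty":0,"tz":0,"rx":0,"ry":0,"rz":0}]'; python3 - <<'E'
from h import *
scoop_now();print(env.sense()["joints"])
b=srows(bay(-.10,0,.000),BY,-1,4)
srows(bay(-.02,0,-.001),BY,-1,12,b)
E
```

```text
time: 19.67
eef_pos: [0.4789, 0.0905, 0.0961]
orientation: [0.997, 0.035, -0.067, 0.004]
contact_force: [0.1, -1.0, -1.9]
gripper_width: 0.0214
grasp_force: 59.7
lip [0.5946 0.0982 0.0084] yaw,pitchup,roll [ 4.0153 -1.6742 -0.2048] org [0.5498 0.0951 0.0097]
[ 0.4874  0.3668 -0.3896 -0.0633 -0.9399  1.1949]
4 rows  t [ 0.0026 -0.0016  0.0058] r [ 0.0001  0.0005 -0.0001]  min 1
12 rows  t [ 0.0166  0.     -0.0018] r [0. 0. 0.]  min 3
```

```bash
python3 -m handwheel '[{"hand":-1,"tx":0.0026,"ty":-0.0016,"tz":0.0058,"rx":0.0001,"ry":0.0005,"rz":-0.0001},{"hand":-1,"tx":0.0026,"ty":-0.0016,"tz":0.0058,"rx":0.0001,"ry":0.0005,"rz":-0.0001},{"hand":-1,"tx":0.0026,"ty":-0.0016,"tz":0.0058,"rx":0.0001,"ry":0.0005,"rz":-0.0001},{"hand":-1,"tx":0.0026,"ty":-0.0016,"tz":0.0058,"rx":0.0001,"ry":0.0005,"rz":-0.0001},{"hand":-1,"tx":0.0166,"ty":0,"tz":-0.0018,"rx":0,"ry":0,"rz":0},{"hand":-1,"tx":0.0166,"ty":0,"tz":-0.0018,"rx":0,"ry":0,"rz":0},{"hand":-1,"tx":0.0166,"ty":0,"tz":-0.0018,"rx":0,"ry":0,"rz":0},{"hand":-1,"tx":0.0166,"ty":0,"tz":-0.0018,"rx":0,"ry":0,"rz":0},{"hand":-1,"tx":0.0166,"ty":0,"tz":-0.0018,"rx":0,"ry":0,"rz":0},{"hand":-1,"tx":0.0166,"ty":0,"tz":-0.0018,"rx":0,"ry":0,"rz":0},{"hand":-1,"tx":0.0166,"ty":0,"tz":-0.0018,"rx":0,"ry":0,"rz":0},{"hand":-1,"tx":0.0166,"ty":0,"tz":-0.0018,"rx":0,"ry":0,"rz":0},{"hand":-1,"tx":0.0166,"ty":0,"tz":-0.0018,"rx":0,"ry":0,"rz":0},{"hand":-1,"tx":0.0166,"ty":0,"tz":-0.0018,"rx":0,"ry":0,"rz":0},{"hand":-1,"tx":0,"ty":0,"tz":0,"rx":0,"ry":0,"rz":0}]'; python3 - <<'E'
from h import *
scoop_now();print(env.sense()["joints"])
srows(bay(.002,0,0),BY,0,8)
im,c=cam("wrist","w13");m=mask(im,(90,40,100),(112,160,255))
print([(cv2.boundingRect(b),cv2.contourArea(b)) for b in blobs(m,80)])
im,c=cam("scene","s13");m=mask(im,(88,30,120),(112,170,255))
for b in blobs(m,8):
    x,y,ww,hh=cv2.boundingRect(b)
    if 250<x<380 and 190<y<280: print((x,y,ww,hh),cv2.contourArea(b),w(c,[(x+ww/2,y+hh/2)],.02)[0])
E
```

```text
time: 20.92
eef_pos: [0.553, 0.1005, 0.0893]
orientation: [0.998, 0.038, -0.056, 0.001]
contact_force: [0.3, 0.2, -1.1]
gripper_width: 0.0215
grasp_force: 59.7
lip [0.6706 0.1093 0.0042] yaw,pitchup,roll [ 4.2862 -0.3845  0.0972] org [0.6258 0.106  0.0045]
[ 0.4446  0.4716 -0.231  -0.0507 -0.9728  1.2329]
8 rows  t [0.0091 0.0007 0.0006] r [-0.      0.0001  0.    ]  min 1
[((405, 315, 107, 47), 2487.5), ((237, 0, 23, 9), 81.0)]
(303, 225, 31, 22) 240.0 [0.6894 0.1116 0.02  ]
```

```bash
python3 - <<'E'
from h import *
a=srows(bay(-.034,0,.001),BY,-1.5,3)
a=srows(bay(-.034,0,-.001),BY,-1.5,2,a)
srows(bay(.003,0,-.001),BY,-.5,8,a)
E
```

```text
3 rows  t [-0.0028  0.0016  0.001 ] r [-0.0001 -0.0009  0.0001]  min 1
2 rows  t [0.0003 0.     0.0025] r [0. 0. 0.]  min 1
8 rows  t [ 0.0111  0.     -0.0007] r [-0.      0.0003  0.    ]  min 1
```

```bash
python3 -m handwheel '[{"hand":-1,"tx":-0.004,"ty":0.0005,"tz":0.001,"rx":-0.0001,"ry":-0.0009,"rz":0.0001},{"hand":-1,"tx":-0.004,"ty":0.0005,"tz":0.003,"rx":-0.0001,"ry":-0.0009,"rz":0.0001},{"hand":-1,"tx":-0.002,"ty":0.0005,"tz":0.003,"rx":-0.0001,"ry":-0.0009,"rz":0.0001},{"hand":-1,"tx":0,"ty":0,"tz":0.0025,"rx":0,"ry":0,"rz":0},{"hand":-1,"tx":0,"ty":0,"tz":0.002,"rx":0,"ry":0,"rz":0},{"hand":-1,"tx":0,"ty":0,"tz":0,"rx":0,"ry":0,"rz":0}]'; python3 - <<'E'
from h import *
scoop_now()
srows(bay(.003,0,-.001),BY,-.5,8)
E
```

```text
time: 21.52
eef_pos: [0.5466, 0.0994, 0.0872]
orientation: [0.997, 0.037, -0.065, 0.003]
contact_force: [-4.9, 0.6, 7.9]
gripper_width: 0.0213
grasp_force: 61.1
lip [0.6627 0.1079 0.    ] yaw,pitchup,roll [ 4.2422 -1.425  -0.0354] org [0.6178 0.1045 0.0011]
8 rows  t [ 0.0116  0.0005 -0.0005] r [0.     0.0003 0.    ]  min 2
```

```bash
python3 -m handwheel '[{"hand":-1,"tx":0.0116,"ty":0.0005,"tz":-0.0003,"rx":0,"ry":0.0003,"rz":0},{"hand":-1,"tx":0.0116,"ty":0.0005,"tz":-0.0003,"rx":0,"ry":0.0003,"rz":0},{"hand":-1,"tx":0.0116,"ty":0.0005,"tz":-0.0003,"rx":0,"ry":0.0003,"rz":0},{"hand":-1,"tx":0.0116,"ty":0.0005,"tz":-0.0003,"rx":0,"ry":0.0003,"rz":0},{"hand":-1,"tx":0.0116,"ty":0.0005,"tz":-0.0003,"rx":0,"ry":0.0003,"rz":0},{"hand":-1,"tx":0.0116,"ty":0.0005,"tz":-0.0003,"rx":0,"ry":0.0003,"rz":0},{"hand":-1,"tx":0.0116,"ty":0.0005,"tz":-0.0003,"rx":0,"ry":0.0003,"rz":0},{"hand":-1,"tx":0.0116,"ty":0.0005,"tz":-0.0003,"rx":0,"ry":0.0003,"rz":0},{"hand":-1,"tx":0,"ty":0,"tz":0,"rx":0,"ry":0,"rz":0}]'; python3 - <<'E'
from h import *
scoop_now();print(env.sense()["joints"])
a=srows(bay(.020,0,.015),BY,9,6)
im,c=cam("wrist","w14");m=mask(im,(90,40,100),(112,160,255))
print([(cv2.boundingRect(b),cv2.contourArea(b)) for b in blobs(m,80)])
s=env.sense();t=np.load("ts.npz");p,R=cur();q=c["K"]@(c["R"]@(p+R@t["p"]+R@t["R"]@[.045,0,0.003])+c["t"]);print("lip row",q[:2]/q[2])
im,c=cam("scene","s14");m=mask(im,(88,30,120),(112,170,255))
for b in blobs(m,8):
    x,y,ww,hh=cv2.boundingRect(b)
    if 250<x<380 and 190<y<280: print((x,y,ww,hh),cv2.contourArea(b),w(c,[(x+ww/2,y+hh/2)],.02)[0])
E
```

```text
time: 22.27
eef_pos: [0.5805, 0.0991, 0.0856]
orientation: [0.997, 0.038, -0.061, 0.004]
contact_force: [-15.3, -1.8, 20.5]
gripper_width: 0.0212
grasp_force: 62.4
lip [ 0.6973  0.1075 -0.0007] yaw,pitchup,roll [ 4.2621 -0.9691 -0.1663] org [0.6525 0.1041 0.0001]
[ 0.4233  0.5192 -0.158  -0.046  -1.01    1.2496]
6 rows  t [ 0.0033 -0.0006  0.0023] r [0.0001 0.0046 0.    ]  min 2
[((279, 0, 60, 36), 1078.0), ((446, 345, 66, 38), 1069.5), ((159, 0, 58, 35), 1023.0), ((221, 0, 32, 32), 371.5), ((261, 0, 19, 23), 226.5)]
lip row [256.6147   2.4864]
(305, 228, 32, 22) 256.0 [0.7004 0.1125 0.02  ]
```

```bash
python3 -m handwheel '[{"hand":-1,"tx":0.003,"ty":-0.0005,"tz":0.001,"rx":0.0001,"ry":0.0046,"rz":0},{"hand":-1,"tx":0.003,"ty":-0.0005,"tz":0.001,"rx":0.0001,"ry":0.0046,"rz":0},{"hand":-1,"tx":0.0033,"ty":-0.0005,"tz":0.0023,"rx":0,"ry":0.0046,"rz":0},{"hand":-1,"tx":0.0033,"ty":-0.0005,"tz":0.0023,"rx":0,"ry":0.0046,"rz":0},{"hand":-1,"tx":0.0033,"ty":-0.0005,"tz":0.0023,"rx":0,"ry":0.0046,"rz":0},{"hand":-1,"tx":0.0033,"ty":0,"tz":0.0023,"rx":0,"ry":0.0046,"rz":0},{"hand":-1,"tx":0,"ty":0,"tz":0,"rx":0,"ry":0,"rz":0}]'; cat > look.py <<'E'
from h import *
import sys
def look(tag):
    im,c=cam("wrist","w"+tag);m=mask(im,(90,40,100),(112,160,255))
    print([(cv2.boundingRect(b),cv2.contourArea(b)) for b in blobs(m,80)])
    t=np.load("ts.npz");p,R=cur()
    for x in (.045,-.042):
        q=c["K"]@(c["R"]@(p+R@t["p"]+R@t["R"]@[x,0,0.003])+c["t"]);print("row at",x,q[:2]/q[2])
E
python3 - <<'E'
from look import *
scoop_now();print(env.sense()["joints"]);look("15")
a=srows(bay(.043,0,.044),BY,25,7)
E
```

```text
time: 22.95
eef_pos: [0.5885, 0.1006, 0.0823]
orientation: [0.999, 0.038, 0.028, 0.0]
contact_force: [-16.1, -1.4, 29.4]
gripper_width: 0.0216
grasp_force: 64.1
lip [0.7187 0.1101 0.0182] yaw,pitchup,roll [ 4.3276  9.2361 -0.1291] org [0.6744 0.1068 0.011 ]
[ 0.4518  0.4579 -0.3053  0.033  -0.7567  1.1719]
[((278, 14, 54, 59), 2228.0), ((172, 14, 53, 58), 2179.5), ((225, 11, 53, 56), 1761.5)]
row at 0.045 [256.7118   2.4913]
row at -0.042 [256.5801 145.7484]
7 rows  t [ 0.0027 -0.0002  0.0049] r [0.     0.0063 0.0001]  min 3
```

```bash
python3 - <<'E'
from look import *
a=srows(bay(.018,0,.040),BY,18,4)
b=srows(bay(-.05,0,.16),BY,16,8,a)
y=-30;h=np.array([np.cos(np.radians(y)),np.sin(np.radians(y)),0]);P=np.array([.577,-.157,0])
c=srows(P-.035*h+[0,0,.15],y,14,12,b)
E
```

```text
4 rows  t [-0.0068 -0.0003 -0.0015] r [0.0001 0.0061 0.0001]  min 2
8 rows  t [-0.0129 -0.     -0.0423] r [ 0.     -0.0007 -0.    ]  min 4
12 rows  t [-0.01    0.0381 -0.0005] r [-0.0012 -0.0004  0.0078]  min 6
```

```bash
python3 -m handwheel '[{"hand":-1,"tx":-0.0068,"ty":-0.0003,"tz":-0.0015,"rx":0.0001,"ry":0.0061,"rz":0.0001},{"hand":-1,"tx":-0.0068,"ty":-0.0003,"tz":-0.0015,"rx":0.0001,"ry":0.0061,"rz":0.0001},{"hand":-1,"tx":-0.0068,"ty":-0.0003,"tz":-0.0015,"rx":0.0001,"ry":0.0061,"rz":0.0001},{"hand":-1,"tx":-0.0068,"ty":-0.0003,"tz":-0.0015,"rx":0.0001,"ry":0.0061,"rz":0.0001},{"hand":-1,"tx":0,"ty":0,"tz":0,"rx":0,"ry":0,"rz":0},{"hand":-1,"tx":-0.0129,"ty":0,"tz":-0.0423,"rx":0,"ry":-0.0007,"rz":0},{"hand":-1,"tx":-0.0129,"ty":0,"tz":-0.0423,"rx":0,"ry":-0.0007,"rz":0},{"hand":-1,"tx":-0.0129,"ty":0,"tz":-0.0423,"rx":0,"ry":-0.0007,"rz":0},{"hand":-1,"tx":-0.0129,"ty":0,"tz":-0.0423,"rx":0,"ry":-0.0007,"rz":0},{"hand":-1,"tx":-0.0129,"ty":0,"tz":-0.0423,"rx":0,"ry":-0.0007,"rz":0},{"hand":-1,"tx":-0.0129,"ty":0,"tz":-0.0423,"rx":0,"ry":-0.0007,"rz":0},{"hand":-1,"tx":-0.0129,"ty":0,"tz":-0.0423,"rx":0,"ry":-0.0007,"rz":0},{"hand":-1,"tx":-0.0129,"ty":0,"tz":-0.0423,"rx":0,"ry":-0.0007,"rz":0},{"hand":-1,"tx":0,"ty":0,"tz":0,"rx":0,"ry":0,"rz":0}]'; python3 - <<'E'
from look import *
scoop_now();print(env.sense()["joints"]);look("16")
y=-30;h=np.array([np.cos(np.radians(y)),np.sin(np.radians(y)),0]);P=np.array([.577,-.157,0])
c=srows(P-.035*h+[0,0,.15],y,14,12)
E
```

```text
time: 24.17
eef_pos: [0.5144, 0.0972, 0.206]
orientation: [0.995, 0.036, 0.09, -0.006]
contact_force: [0.4, 1.0, -2.5]
gripper_width: 0.0213
grasp_force: 59.9
lip [0.6515 0.1072 0.1585] yaw,pitchup,roll [ 4.0173 16.3716  0.3726] org [0.6084 0.1042 0.1459]
[ 0.5408  0.1468 -0.4422  0.1036 -0.8204  1.0379]
[((351, 256, 161, 43), 2778.5), ((277, 28, 53, 56), 2061.5), ((172, 28, 53, 56), 2026.0), ((226, 28, 51, 52), 1699.5)]
row at 0.045 [257.0148   4.4129]
row at -0.042 [256.812  146.0773]
12 rows  t [-0.0103  0.0385 -0.0016] r [-0.0013 -0.0005  0.0078]  min 6
```

```bash
python3 -m handwheel '[{"hand":-1,"tx":-0.0103,"ty":0.0385,"tz":-0.0016,"rx":-0.0013,"ry":-0.0005,"rz":0.0078},{"hand":-1,"tx":-0.0103,"ty":0.0385,"tz":-0.0016,"rx":-0.0013,"ry":-0.0005,"rz":0.0078},{"hand":-1,"tx":-0.0103,"ty":0.0385,"tz":-0.0016,"rx":-0.0013,"ry":-0.0005,"rz":0.0078},{"hand":-1,"tx":-0.0103,"ty":0.0385,"tz":-0.0016,"rx":-0.0013,"ry":-0.0005,"rz":0.0078},{"hand":-1,"tx":-0.0103,"ty":0.0385,"tz":-0.0016,"rx":-0.0013,"ry":-0.0005,"rz":0.0078},{"hand":-1,"tx":-0.0103,"ty":0.0385,"tz":-0.0016,"rx":-0.0013,"ry":-0.0005,"rz":0.0078},{"hand":-1,"tx":-0.0103,"ty":0.0385,"tz":-0.0016,"rx":-0.0013,"ry":-0.0005,"rz":0.0078},{"hand":-1,"tx":-0.0103,"ty":0.0385,"tz":-0.0016,"rx":-0.0013,"ry":-0.0005,"rz":0.0078},{"hand":-1,"tx":-0.0103,"ty":0.0385,"tz":-0.0016,"rx":-0.0013,"ry":-0.0005,"rz":0.0078},{"hand":-1,"tx":-0.0103,"ty":0.0385,"tz":-0.0016,"rx":-0.0013,"ry":-0.0005,"rz":0.0078},{"hand":-1,"tx":-0.0103,"ty":0.0385,"tz":-0.0016,"rx":-0.0013,"ry":-0.0005,"rz":0.0078},{"hand":-1,"tx":-0.0103,"ty":0.0385,"tz":-0.0016,"rx":-0.0013,"ry":-0.0005,"rz":0.0078},{"hand":-1,"tx":0,"ty":0,"tz":0,"rx":0,"ry":0,"rz":0},{"hand":-1,"tx":0,"ty":0,"tz":0,"rx":0,"ry":0,"rz":0}]'; python3 - <<'E'
from look import *
scoop_now();print(env.sense()["joints"]);look("17")
y=-30;h=np.array([np.cos(np.radians(y)),np.sin(np.radians(y)),0]);P=np.array([.577,-.157,0])
c=srows(P-.045*h+[0,0,.112],y,2,4)
d=srows(P-.035*h+[0,0,.080],y,-50,10,c)
E
```

```text
time: 25.38
eef_pos: [0.4286, -0.0724, 0.2009]
orientation: [0.964, -0.259, 0.065, 0.019]
contact_force: [0.5, 0.1, -2.0]
gripper_width: 0.0214
grasp_force: 59.8
lip [ 0.5454 -0.1405  0.1473] yaw,pitchup,roll [-30.0809  13.7725  -0.1353] org [ 0.5076 -0.1186  0.1366]
[ 0.2794  0.018  -0.6059  0.1307 -0.8589  0.6859]
[((290, 33, 54, 56), 2117.0), ((183, 30, 51, 55), 2053.0), ((240, 21, 51, 56), 1751.5), ((355, 92, 69, 47), 849.0), ((418, 95, 33, 54), 848.5), ((203, 194, 31, 48), 493.0)]
row at 0.045 [254.7175   2.4252]
row at -0.042 [255.0164 145.9273]
4 rows  t [ 0.0022 -0.0003  0.0059] r [ 0.0001 -0.0082 -0.    ]  min 2
10 rows  t [ 0.0236  0.     -0.0218] r [ 0.     -0.0144 -0.    ]  min 9
```

```bash
python3 -m handwheel '[{"hand":-1,"tx":0.0022,"ty":-0.0003,"tz":0.0059,"rx":0.0001,"ry":-0.0082,"rz":0},{"hand":-1,"tx":0.0022,"ty":-0.0003,"tz":0.0059,"rx":0.0001,"ry":-0.0082,"rz":0},{"hand":-1,"tx":0.0022,"ty":-0.0003,"tz":0.0059,"rx":0.0001,"ry":-0.0082,"rz":0},{"hand":-1,"tx":0.0022,"ty":-0.0003,"tz":0.0059,"rx":0.0001,"ry":-0.0082,"rz":0},{"hand":-1,"tx":0.0236,"ty":0,"tz":-0.0218,"rx":0,"ry":-0.0144,"rz":0},{"hand":-1,"tx":0.0236,"ty":0,"tz":-0.0218,"rx":0,"ry":-0.0144,"rz":0},{"hand":-1,"tx":0.0236,"ty":0,"tz":-0.0218,"rx":0,"ry":-0.0144,"rz":0},{"hand":-1,"tx":0.0236,"ty":0,"tz":-0.0218,"rx":0,"ry":-0.0144,"rz":0},{"hand":-1,"tx":0.0236,"ty":0,"tz":-0.0218,"rx":0,"ry":-0.0144,"rz":0},{"hand":-1,"tx":0.0236,"ty":0,"tz":-0.0218,"rx":0,"ry":-0.0144,"rz":0},{"hand":-1,"tx":0.0236,"ty":0,"tz":-0.0218,"rx":0,"ry":-0.0144,"rz":0},{"hand":-1,"tx":0.0236,"ty":0,"tz":-0.0218,"rx":0,"ry":-0.0144,"rz":0},{"hand":-1,"tx":0.0236,"ty":0,"tz":-0.0218,"rx":0,"ry":-0.0144,"rz":0},{"hand":-1,"tx":0.0236,"ty":0,"tz":-0.0218,"rx":0,"ry":-0.0144,"rz":0},{"hand":-1,"tx":0,"ty":0,"tz":0,"rx":0,"ry":0,"rz":0},{"hand":-1,"tx":0,"ty":0,"tz":0,"rx":0,"ry":0,"rz":0},{"hand":-1,"tx":0,"ty":0,"tz":0,"rx":0,"ry":0,"rz":0},{"hand":-1,"tx":0,"ty":0,"tz":0,"rx":0,"ry":0,"rz":0}]'; python3 - <<'E'
from look import *
scoop_now();look("18")
y=-30;h=np.array([np.cos(np.radians(y)),np.sin(np.radians(y)),0]);P=np.array([.577,-.157,0])
d=srows(P-.05*h+[0,0,.16],y,0,10)
c=srows(np.array([.535,.372,.16]),4.7,0,18,d)
print(c[0])
E
```

```text
time: 26.93
eef_pos: [0.5361, -0.1359, 0.2311]
orientation: [0.854, -0.226, -0.453, -0.12]
contact_force: [-0.2, -4.4, 17.7]
gripper_width: 0.0212
grasp_force: 73.3
lip [ 0.5465 -0.1422  0.0861] yaw,pitchup,roll [-29.7814 -49.7994  -0.0987] org [ 0.5213 -0.1278  0.1205]
[((354, 0, 90, 54), 1889.5), ((0, 227, 38, 38), 1141.5), ((440, 15, 32, 44), 836.0)]
row at 0.045 [255.6039   3.8165]
row at -0.042 [255.6472 146.8739]
10 rows  t [-0.0282 -0.0007  0.0146] r [0.     0.0138 0.0001]  min 8
18 rows  t [-0.0162 -0.0592  0.0017] r [-0.0006 -0.     -0.0053]  min 13
[0.4168 0.3624 0.2443]
```

```bash
python3 - <<'E'
from look import *
p,R=cur();a=rows(p+[0,0,.03],R,3)
y=-30;h=np.array([np.cos(np.radians(y)),np.sin(np.radians(y)),0]);P=np.array([.577,-.157,0])
d=srows(P-.06*h+[0,0,.17],y,0,10,a)
E
```

```text
3 rows  t [-0.0207  0.     -0.014 ] r [0. 0. 0.]  min 1
10 rows  t [-0.0276 -0.0007  0.0203] r [0.     0.0138 0.0001]  min 8
```

```bash
python3 -m handwheel '[{"hand":-1,"tx":-0.0207,"ty":0,"tz":-0.014,"rx":0,"ry":0,"rz":0},{"hand":-1,"tx":-0.0207,"ty":0,"tz":-0.014,"rx":0,"ry":0,"rz":0},{"hand":-1,"tx":-0.0207,"ty":0,"tz":-0.014,"rx":0,"ry":0,"rz":0},{"hand":-1,"tx":0,"ty":0,"tz":0,"rx":0,"ry":0,"rz":0},{"hand":-1,"tx":0,"ty":0,"tz":0,"rx":0,"ry":0,"rz":0},{"hand":-1,"tx":0,"ty":0,"tz":0,"rx":0,"ry":0,"rz":0},{"hand":-1,"tx":-0.0276,"ty":-0.0007,"tz":0.0203,"rx":0,"ry":0.0138,"rz":0.0001},{"hand":-1,"tx":-0.0276,"ty":-0.0007,"tz":0.0203,"rx":0,"ry":0.0138,"rz":0.0001},{"hand":-1,"tx":-0.0276,"ty":-0.0007,"tz":0.0203,"rx":0,"ry":0.0138,"rz":0.0001},{"hand":-1,"tx":-0.0276,"ty":-0.0007,"tz":0.0203,"rx":0,"ry":0.0138,"rz":0.0001},{"hand":-1,"tx":-0.0276,"ty":-0.0007,"tz":0.0203,"rx":0,"ry":0.0138,"rz":0.0001},{"hand":-1,"tx":-0.0276,"ty":-0.0007,"tz":0.0203,"rx":0,"ry":0.0138,"rz":0.0001},{"hand":-1,"tx":-0.0276,"ty":-0.0007,"tz":0.0203,"rx":0,"ry":0.0138,"rz":0.0001},{"hand":-1,"tx":-0.0276,"ty":-0.0007,"tz":0.0203,"rx":0,"ry":0.0138,"rz":0.0001},{"hand":-1,"tx":-0.0276,"ty":-0.0007,"tz":0.0203,"rx":0,"ry":0.0138,"rz":0.0001},{"hand":-1,"tx":-0.0276,"ty":-0.0007,"tz":0.0203,"rx":0,"ry":0.0138,"rz":0.0001},{"hand":-1,"tx":0,"ty":0,"tz":0,"rx":0,"ry":0,"rz":0},{"hand":-1,"tx":0,"ty":0,"tz":0,"rx":0,"ry":0,"rz":0}]'; python3 - <<'E'
from look import *
scoop_now();look("19")
c=srows(np.array([.535,.372,.16]),4.7,0,18)
E
```

```text
time: 28.48
eef_pos: [0.42, -0.0642, 0.2486]
orientation: [0.964, -0.26, -0.053, -0.013]
contact_force: [-0.4, 0.2, -1.1]
gripper_width: 0.0213
grasp_force: 60.0
lip [ 0.5219 -0.1241  0.1638] yaw,pitchup,roll [-30.2569  -0.2421  -0.2081] org [ 0.483  -0.1014  0.164 ]
[((417, 33, 27, 55), 866.5), ((358, 28, 67, 48), 862.5)]
row at 0.045 [254.58    -0.6233]
row at -0.042 [254.6862 144.0322]
18 rows  t [-0.0148 -0.0583  0.0022] r [-0.0006  0.     -0.0054]  min 12
```

```bash
python3 -m handwheel '[{"hand":-1,"tx":-0.0148,"ty":-0.0583,"tz":0.0022,"rx":-0.0006,"ry":0,"rz":-0.0054},{"hand":-1,"tx":-0.0148,"ty":-0.0583,"tz":0.0022,"rx":-0.0006,"ry":0,"rz":-0.0054},{"hand":-1,"tx":-0.0148,"ty":-0.0583,"tz":0.0022,"rx":-0.0006,"ry":0,"rz":-0.0054},{"hand":-1,"tx":-0.0148,"ty":-0.0583,"tz":0.0022,"rx":-0.0006,"ry":0,"rz":-0.0054},{"hand":-1,"tx":-0.0148,"ty":-0.0583,"tz":0.0022,"rx":-0.0006,"ry":0,"rz":-0.0054},{"hand":-1,"tx":-0.0148,"ty":-0.0583,"tz":0.0022,"rx":-0.0006,"ry":0,"rz":-0.0054},{"hand":-1,"tx":-0.0148,"ty":-0.0583,"tz":0.0022,"rx":-0.0006,"ry":0,"rz":-0.0054},{"hand":-1,"tx":-0.0148,"ty":-0.0583,"tz":0.0022,"rx":-0.0006,"ry":0,"rz":-0.0054},{"hand":-1,"tx":-0.0148,"ty":-0.0583,"tz":0.0022,"rx":-0.0006,"ry":0,"rz":-0.0054},{"hand":-1,"tx":-0.0148,"ty":-0.0583,"tz":0.0022,"rx":-0.0006,"ry":0,"rz":-0.0054},{"hand":-1,"tx":-0.0148,"ty":-0.0583,"tz":0.0022,"rx":-0.0006,"ry":0,"rz":-0.0054},{"hand":-1,"tx":-0.0148,"ty":-0.0583,"tz":0.0022,"rx":-0.0006,"ry":0,"rz":-0.0054},{"hand":-1,"tx":-0.0148,"ty":-0.0583,"tz":0.0022,"rx":-0.0006,"ry":0,"rz":-0.0054},{"hand":-1,"tx":-0.0148,"ty":-0.0583,"tz":0.0022,"rx":-0.0006,"ry":0,"rz":-0.0054},{"hand":-1,"tx":-0.0148,"ty":-0.0583,"tz":0.0022,"rx":-0.0006,"ry":0,"rz":-0.0054},{"hand":-1,"tx":-0.0148,"ty":-0.0583,"tz":0.0022,"rx":-0.0006,"ry":0,"rz":-0.0054},{"hand":-1,"tx":-0.0148,"ty":-0.0583,"tz":0.0022,"rx":-0.0006,"ry":0,"rz":-0.0054},{"hand":-1,"tx":-0.0148,"ty":-0.0583,"tz":0.0022,"rx":-0.0006,"ry":0,"rz":-0.0054},{"hand":-1,"tx":0,"ty":0,"tz":0,"rx":0,"ry":0,"rz":0},{"hand":-1,"tx":0,"ty":0,"tz":0,"rx":0,"ry":0,"rz":0}]'; python3 - <<'E'
from look import *
scoop_now();print(env.sense()["joints"])
im,c=cam("top","t20");cv2.imwrite("pics/crop3.png",cv2.cvtColor(cv2.resize(im[110:260,170:420],None,fx=3,fy=3),cv2.COLOR_RGB2BGR))
m=mask(im,(105,120,50),(125,255,255));m[:, :330]=0;m[:,415:]=0;m[:180]=0
h=cv2.convexHull(np.vstack(blobs(m,50))).reshape(-1,2);print("lid",cv2.minEnclosingCircle((w(c,h,.018)[:,:2]*1000).astype(np.float32)))
d=srows([.538,.372,.03],4.7,0)
b=srows([.538,.372,.004],4.7,0,4,d)
E
```

```text
time: 30.2
eef_pos: [0.4184, 0.3632, 0.2423]
orientation: [0.998, 0.043, -0.055, 0.005]
contact_force: [0.3, -0.7, -1.0]
gripper_width: 0.0214
grasp_force: 60.1
lip [0.5361 0.3726 0.1574] yaw,pitchup,roll [ 4.8603 -0.3018 -0.3117] org [0.4912 0.3688 0.1577]
[ 0.9612  0.3049 -0.0551 -0.0848 -1.2869  0.7221]
lid ((450.3829040527344, -372.0206604003906), 94.69723510742188)
4 rows  t [ 0.0095 -0.0003  0.0796] r [0.0002 0.0002 0.    ]  min 4
4 rows  t [0.0017 0.     0.0162] r [0. 0. 0.]  min 1
```

View pics/crop3.png

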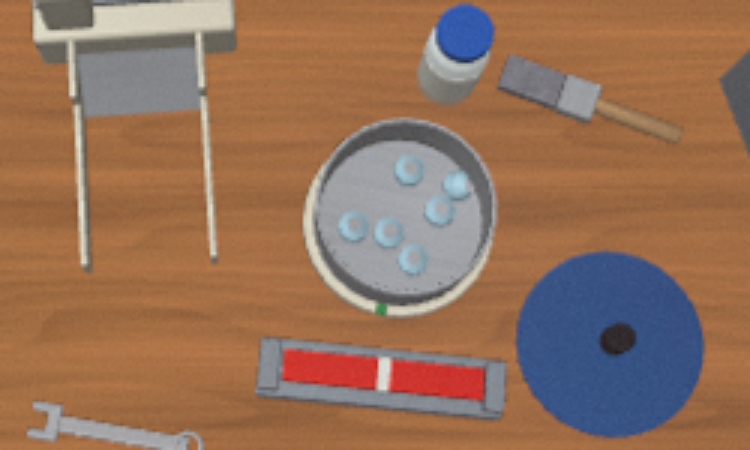

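Crop: all six ice pieces lie flat in the pan and the bay is empty. Next I set the scoop down on the mat.

```bash
python3 -m handwheel '[{"hand":-1,"tx":0.0095,"ty":-0.0003,"tz":0.0796,"rx":0.0002,"ry":0.0002,"rz":0},{"hand":-1,"tx":0.0095,"ty":-0.0003,"tz":0.0796,"rx":0.0002,"ry":0.0002,"rz":0},{"hand":-1,"tx":0.0095,"ty":-0.0003,"tz":0.0796,"rx":0.0002,"ry":0.0002,"rz":0},{"hand":-1,"tx":0.0095,"ty":-0.0003,"tz":0.0796,"rx":0.0002,"ry":0.0002,"rz":0},{"hand":-1,"tx":0.0017,"ty":0,"tz":0.0162,"rx":0,"ry":0,"rz":0},{"hand":-1,"tx":0.0017,"ty":0,"tz":0.0162,"rx":0,"ry":0,"rz":0},{"hand":-1,"tx":0,"ty":0,"tz":0.0162,"rx":0,"ry":0,"rz":0},{"hand":-1,"tx":0,"ty":0,"tz":0,"rx":0,"ry":0,"rz":0},{"hand":-1,"tx":0,"ty":0,"tz":0,"rx":0,"ry":0,"rz":0}]'; python3 - <<'E'
from look import *
scoop_now();print(env.sense()["joints"]);srows([.538,.372,.0035],4.7,0,3)
E
```

```text
time: 31.0
eef_pos: [0.4165, 0.3601, 0.1003]
orientation: [0.998, 0.042, -0.054, 0.003]
contact_force: [-12.4, -4.4, 16.6]
gripper_width: 0.0214
grasp_force: 61.9
lip [0.5344 0.3696 0.0156] yaw,pitchup,roll [ 4.7782 -0.1962 -0.133 ] org [0.4896 0.3658 0.0158]
[ 0.9598  0.4325 -0.2464 -0.0997 -0.9658  0.7551]
3 rows  t [ 0.004  -0.0017  0.0101] r [0.0001 0.0002 0.0001]  min 1
```

```bash
python3 - <<'E'
from look import *
cam("wrist","w20")
for n in ("w8","w12","w15","w16","w19","w20"):
    g=cv2.imread(f"pics/{n}.png").sum(2).astype(int)
    print(n,[[int(x) for x in np.where(np.abs(np.diff(cv2.blur(g[:230,c-4:c+5].astype(np.float32),(9,1))[:,4]))>35)[0]] for c in (195,310)])
t=np.load("ts.npz");p,R=cur();c=env.camera_info("wrist")
for q in ([-.045,.04,.05],[-.042,.04,.05],[-.042,.04,.0025],[.045,.04,.003]):
    x=c["K"]@(c["R"]@(p+R@t["p"]+R@t["R"]@np.array(q))+c["t"]);print(q,x[:2]/x[2])
E
```

```text
w8 [[9, 10, 115, 116, 135, 136, 151, 152, 172, 176, 177], [7, 8, 9, 119, 120, 121, 128, 129, 130, 147, 171, 172, 176, 177]]
w12 [[3, 4, 5, 6, 7, 8, 147, 148, 171, 172, 176, 177, 222, 223, 224], [3, 4, 6, 7, 8, 146, 147, 171, 172, 176, 177]]
w15 [[13, 14, 15, 26, 27, 38, 39, 40, 41, 42, 54, 55, 56, 68, 69, 70, 169, 170, 186, 187, 191, 192], [15, 16, 27, 28, 38, 39, 40, 41, 42, 55, 56, 68, 72, 168, 169, 186, 191, 192]]
w16 [[27, 28, 29, 39, 40, 41, 42, 43, 44, 46, 66, 67, 80, 81, 82, 171, 172, 188, 192, 193, 194], [28, 29, 30, 39, 40, 41, 42, 44, 45, 46, 65, 67, 79, 81, 171, 172, 187, 188, 192, 193]]
w19 [[12, 15, 16, 24, 25, 26, 27, 41, 42, 43, 44, 45, 171, 172, 188, 189, 193, 194, 218, 227, 228], [18, 23, 24, 25, 34, 35, 36, 37, 38, 39, 40, 41, 43, 44, 170, 171, 187, 188, 192, 193]]
w20 [[36, 37, 38, 39, 40, 168, 169, 186, 187, 191, 192, 193, 204], [36, 37, 39, 41, 168, 169, 186, 187, 191, 192, 193, 204]]
[-0.045, 0.04, 0.05] [186.179  175.1427]
[-0.042, 0.04, 0.05] [185.6857 170.2456]
[-0.042, 0.04, 0.0025] [199.6035 145.4029]
[0.045, 0.04, 0.003] [188.2705   2.159 ]
```

```bash
python3 - <<'E'
from look import *
from scipy.optimize import least_squares
t=dict(np.load("ts.npz"));p,R=cur();c={k:np.array(v) for k,v in env.camera_info("wrist").items()}
pts=np.array([[-.045,.04,.05],[-.042,.04,.05],[-.042,.04,.0025],[.045,.04,.003]]);obs=np.array([192.,187,168.7,38.5])
G=np.array([-.071,0,.1])
def newt(v):
    Q=Ro.from_euler("y",v[0]).as_matrix()
    return t["R"]@Q, t["p"]+t["R"]@(G-Q@G+[v[1],0,v[2]])
def f(v):
    Rn,pn=newt(v);X=(p+R@pn)+(pts@(R@Rn).T);x=(X@c["R"].T+c["t"])@c["K"].T;return np.r_[x[:,1]/x[:,2]-obs,np.array(v[1:])*200]
r=least_squares(f,[0,0,0]);print(np.degrees(r.x[0]),r.x[1:]*1000,r.fun)
Rn,pn=newt(r.x);np.savez("ts.npz",R=Rn,p=pn);scoop_now()
a=srows([.535,.370,.02],4.7,0,4)
srows([.535,.370,.003],4.7,0,3,a)
E
```

```text
8.34493175926901 [-3.7518  1.7187] [-0.1562 -0.0359  0.1407 -0.0207 -0.7504  0.3437]
lip [0.5153 0.3681 0.0016] yaw,pitchup,roll [ 4.7497 -8.5071 -0.1154] org [0.471  0.3644 0.0083]
4 rows  t [ 0.0038 -0.0001 -0.0019] r [0.0001 0.0059 0.    ]  min 2
3 rows  t [-0.0006 -0.      0.0142] r [0. 0. 0.]  min 1
```

```bash
python3 -m handwheel '[{"hand":-1,"tx":0,"ty":0,"tz":-0.02,"rx":0,"ry":0,"rz":0},{"hand":-1,"tx":0.0038,"ty":0,"tz":-0.0019,"rx":0.0001,"ry":0.0059,"rz":0},{"hand":-1,"tx":0.0038,"ty":0,"tz":-0.0019,"rx":0.0001,"ry":0.0059,"rz":0},{"hand":-1,"tx":0.0038,"ty":0,"tz":-0.0019,"rx":0.0001,"ry":0.0059,"rz":0},{"hand":-1,"tx":0.0038,"ty":0,"tz":-0.0019,"rx":0.0001,"ry":0.0059,"rz":0},{"hand":-1,"tx":0,"ty":0,"tz":0,"rx":0,"ry":0,"rz":0},{"hand":-1,"tx":0,"ty":0,"tz":0,"rx":0,"ry":0,"rz":0}]'; python3 - <<'E'
from look import *
scoop_now()
srows([.535,.370,.0035],4.7,0,5)
E
```

```text
time: 31.63
eef_pos: [0.4262, 0.3629, 0.1076]
orientation: [0.999, 0.042, 0.022, -0.003]
contact_force: [1.1, -0.2, -2.3]
gripper_width: 0.0212
grasp_force: 59.5
lip [0.5384 0.3725 0.0252] yaw,pitchup,roll [4.7767 0.2526 0.2628] org [0.4935 0.3687 0.025 ]
5 rows  t [-0.0021  0.0009  0.0105] r [-0.0001 -0.0001  0.    ]  min 1
```

```bash
python3 -m handwheel '[{"hand":-1,"tx":-0.0021,"ty":0.0009,"tz":0.0105,"rx":-0.0001,"ry":-0.0001,"rz":0},{"hand":-1,"tx":-0.0021,"ty":0.0009,"tz":0.0105,"rx":-0.0001,"ry":-0.0001,"rz":0},{"hand":-1,"tx":-0.0021,"ty":0.0009,"tz":0.0105,"rx":-0.0001,"ry":-0.0001,"rz":0},{"hand":-1,"tx":-0.0021,"ty":0.0009,"tz":0.0105,"rx":-0.0001,"ry":-0.0001,"rz":0},{"hand":-1,"tx":-0.0021,"ty":0.0009,"tz":0.0105,"rx":-0.0001,"ry":-0.0001,"rz":0},{"hand":-1,"tx":0,"ty":0,"tz":0,"rx":0,"ry":0,"rz":0}]'; python3 - <<'E'
from look import *
scoop_now()
E
```

```text
time: 32.13
eef_pos: [0.4226, 0.3609, 0.0851]
orientation: [0.999, 0.042, 0.021, -0.001]
contact_force: [-0.7, 0.8, -0.6]
gripper_width: 0.021
grasp_force: 59.8
lip [0.5345 0.3701 0.0022] yaw,pitchup,roll [ 4.8015  0.0458 -0.0011] org [0.4897 0.3664 0.0022]
```

```bash
python3 -m handwheel '[{"hand":1,"tx":0,"ty":0,"tz":0,"rx":0,"ry":0,"rz":0},{"hand":1,"tx":0,"ty":0,"tz":0,"rx":0,"ry":0,"rz":0},{"hand":1,"tx":0,"ty":0,"tz":0,"rx":0,"ry":0,"rz":0},{"hand":1,"tx":0,"ty":0,"tz":0,"rx":0,"ry":0,"rz":0},{"hand":1,"tx":0,"ty":0,"tz":0,"rx":0,"ry":0,"rz":0},{"hand":1,"tx":0,"ty":0,"tz":0,"rx":0,"ry":0,"rz":0},{"hand":1,"tx":0,"ty":0,"tz":-0.05,"rx":0,"ry":0,"rz":0},{"hand":1,"tx":0,"ty":0,"tz":-0.09,"rx":0,"ry":0,"rz":0},{"hand":1,"tx":0,"ty":0,"tz":-0.09,"rx":0,"ry":0,"rz":0},{"hand":1,"tx":0,"ty":0,"tz":-0.09,"rx":0,"ry":0,"rz":0},{"hand":1,"tx":0,"ty":0,"tz":-0.09,"rx":0,"ry":0,"rz":0},{"hand":1,"tx":0,"ty":0,"tz":0,"rx":0,"ry":0,"rz":0},{"hand":1,"tx":0,"ty":0,"tz":0,"rx":0,"ry":0,"rz":0}]'; python3 - <<'E'
from look import *
im,c=cam("wrist","w21");im2,c2=cam("top","t21")
mm=mask(im2,(105,120,50),(125,255,255));mm[:, :330]=0;mm[:,415:]=0;mm[:180]=0
h=cv2.convexHull(np.vstack(blobs(mm,50))).reshape(-1,2);print("lid",cv2.minEnclosingCircle((w(c2,h,.018)[:,:2]*1000).astype(np.float32)))
print("joints",env.sense()["joints"])
a=rows([.50,.0,.27],tool(-15,0),13)
b=rows([.40,-.335,.22],tool(-38,0),11,a)
E
```

```text
time: 33.22
eef_pos: [0.4163, 0.361, 0.2519]
orientation: [0.999, 0.042, 0.022, -0.004]
contact_force: [-0.5, -0.1, -0.7]
gripper_width: 0.085
grasp_force: 0.0
lid ((450.3829040527344, -372.0206604003906), 94.69723510742188)
joints [ 1.0271  0.2276 -0.1882  0.0358 -1.132   0.613 ]
13 rows  t [ 0.0217  0.0681 -0.0038] r [-0.0001 -0.0005  0.0042]  min 11
11 rows  t [0.0123 0.079  0.0114] r [0.     0.     0.0058]  min 10
```

```bash
python3 -m handwheel '[{"hand":1,"tx":0.0217,"ty":0.0681,"tz":-0.0038,"rx":-0.0001,"ry":-0.0005,"rz":0.0042},{"hand":1,"tx":0.0217,"ty":0.0681,"tz":-0.0038,"rx":-0.0001,"ry":-0.0005,"rz":0.0042},{"hand":1,"tx":0.0217,"ty":0.0681,"tz":-0.0038,"rx":-0.0001,"ry":-0.0005,"rz":0.0042},{"hand":1,"tx":0.0217,"ty":0.0681,"tz":-0.0038,"rx":-0.0001,"ry":-0.0005,"rz":0.0042},{"hand":1,"tx":0.0217,"ty":0.0681,"tz":-0.0038,"rx":-0.0001,"ry":-0.0005,"rz":0.0042},{"hand":1,"tx":0.0217,"ty":0.0681,"tz":-0.0038,"rx":-0.0001,"ry":-0.0005,"rz":0.0042},{"hand":1,"tx":0.0217,"ty":0.0681,"tz":-0.0038,"rx":-0.0001,"ry":-0.0005,"rz":0.0042},{"hand":1,"tx":0.0217,"ty":0.0681,"tz":-0.0038,"rx":-0.0001,"ry":-0.0005,"rz":0.0042},{"hand":1,"tx":0.0217,"ty":0.0681,"tz":-0.0038,"rx":-0.0001,"ry":-0.0005,"rz":0.0042},{"hand":1,"tx":0.0217,"ty":0.0681,"tz":-0.0038,"rx":-0.0001,"ry":-0.0005,"rz":0.0042},{"hand":1,"tx":0.0217,"ty":0.0681,"tz":-0.0038,"rx":-0.0001,"ry":-0.0005,"rz":0.0042},{"hand":1,"tx":0.0217,"ty":0.0681,"tz":-0.0038,"rx":-0.0001,"ry":-0.0005,"rz":0.0042},{"hand":1,"tx":0.0217,"ty":0.0681,"tz":-0.0038,"rx":-0.0001,"ry":-0.0005,"rz":0.0042}]'; python3 -m handwheel '[{"hand":1,"tx":0.0123,"ty":0.079,"tz":0.0114,"rx":0,"ry":0,"rz":0.0058},{"hand":1,"tx":0.0123,"ty":0.079,"tz":0.0114,"rx":0,"ry":0,"rz":0.0058},{"hand":1,"tx":0.0123,"ty":0.079,"tz":0.0114,"rx":0,"ry":0,"rz":0.0058},{"hand":1,"tx":0.0123,"ty":0.079,"tz":0.0114,"rx":0,"ry":0,"rz":0.0058},{"hand":1,"tx":0.0123,"ty":0.079,"tz":0.0114,"rx":0,"ry":0,"rz":0.0058},{"hand":1,"tx":0.0123,"ty":0.079,"tz":0.0114,"rx":0,"ry":0,"rz":0.0058},{"hand":1,"tx":0.0123,"ty":0.079,"tz":0.0114,"rx":0,"ry":0,"rz":0.0058},{"hand":1,"tx":0.0123,"ty":0.079,"tz":0.0114,"rx":0,"ry":0,"rz":0.0058},{"hand":1,"tx":0.0123,"ty":0.079,"tz":0.0114,"rx":0,"ry":0,"rz":0.0058},{"hand":1,"tx":0.0123,"ty":0.079,"tz":0.0114,"rx":0,"ry":0,"rz":0.0058},{"hand":1,"tx":0.0123,"ty":0.079,"tz":0.0114,"rx":0,"ry":0,"rz":0.0058},{"hand":1,"tx":0,"ty":0,"tz":0,"rx":0,"ry":0,"rz":0},{"hand":1,"tx":0,"ty":0,"tz":0,"rx":0,"ry":0,"rz":0}]'; python3 - <<'E'
from look import *
im,c=cam("wrist","w22");p,R=cur();print(env.sense()["joints"])
m=mask(im,(105,120,50),(125,255,255));b=max(blobs(m,500),key=cv2.contourArea);print(cv2.boundingRect(b))
H=cv2.convexHull(b).reshape(-1,2)
print("lid",cv2.minEnclosingCircle((w(c,H,.018)[:,:2]*1000).astype(np.float32)))
x,y,ww,hh=cv2.boundingRect(b)
k=mask(im,(0,0,0),(180,255,70));k[:y]=0;k[y+hh:]=0;k[:,:x]=0;k[:,x+ww:]=0
for q in blobs(k,150): print("dark",cv2.boundingRect(q),cv2.contourArea(q),w(c,[np.array(cv2.boundingRect(q))[:2]+np.array(cv2.boundingRect(q))[2:]/2],.064))
E
```

```text
time: 34.4
eef_pos: [0.5005, -0.0012, 0.2691]
orientation: [0.992, -0.13, -0.002, 0.001]
contact_force: [0.3, 0.1, 0.1]
gripper_width: 0.0855
grasp_force: 0.0
time: 35.48
eef_pos: [0.4007, -0.3357, 0.2188]
orientation: [0.946, -0.325, -0.002, 0.0]
contact_force: [0.4, 0.5, 0.0]
gripper_width: 0.0852
grasp_force: 0.0
[-0.3844  0.2224 -0.257   0.0004 -1.0948  1.2942]
(165, 0, 184, 186)
lid ((451.3699035644531, -376.05621337890625), 95.58209228515625)
dark (241, 85, 32, 34) 799.0 [[ 0.4512 -0.3763  0.064 ]]
```

```bash
python3 - <<'E'
from look import *
a=rows([.4513,-.3762,.09],tool(-38,0),5)
rows([.4513,-.3762,.031],tool(-38,0),4,a)
E
```

```text
5 rows  t [0.0324 0.0009 0.0646] r [0.     0.0001 0.0001]  min 5
4 rows  t [0.     0.     0.0369] r [0. 0. 0.]  min 2
```

```bash
python3 -m handwheel '[{"hand":1,"tx":0.0324,"ty":0.0009,"tz":0.0646,"rx":0,"ry":0.0001,"rz":0.0001},{"hand":1,"tx":0.0324,"ty":0.0009,"tz":0.0646,"rx":0,"ry":0.0001,"rz":0.0001},{"hand":1,"tx":0.0324,"ty":0.0009,"tz":0.0646,"rx":0,"ry":0.0001,"rz":0.0001},{"hand":1,"tx":0.0324,"ty":0.0009,"tz":0.0646,"rx":0,"ry":0.0001,"rz":0.0001},{"hand":1,"tx":0.0324,"ty":0.0009,"tz":0.0646,"rx":0,"ry":0.0001,"rz":0.0001},{"hand":1,"tx":0,"ty":0,"tz":0,"rx":0,"ry":0,"rz":0},{"hand":1,"tx":0,"ty":0,"tz":0,"rx":0,"ry":0,"rz":0}]'; python3 - <<'E'
from look import *
p,R=cur();im,c=cam("wrist","w23")
m=mask(im,(105,120,50),(125,255,255));b=max(blobs(m,500),key=cv2.contourArea)
x,y,ww,hh=cv2.boundingRect(b);print(x,y,ww,hh)
rows([.4513,-.3762,.031],tool(-38,0),4)
E
```

```text
time: 36.12
eef_pos: [0.4525, -0.3749, 0.0901]
orientation: [0.946, -0.324, -0.001, 0.001]
contact_force: [0.7, 0.6, 0.4]
gripper_width: 0.0853
grasp_force: 0.0
126 61 266 250
4 rows  t [-0.0006  0.001   0.0381] r [ 0.0001 -0.0001  0.0001]  min 2
```

```bash
python3 -m handwheel '[{"hand":1,"tx":-0.0006,"ty":0.001,"tz":0.0381,"rx":0,"ry":0,"rz":0},{"hand":1,"tx":-0.0006,"ty":0.001,"tz":0.0381,"rx":0,"ry":0,"rz":0},{"hand":1,"tx":-0.0006,"ty":0.001,"tz":0.0381,"rx":0,"ry":0,"rz":0},{"hand":1,"tx":-0.0006,"ty":0.001,"tz":0.0361,"rx":0,"ry":0,"rz":0},{"hand":1,"tx":0,"ty":0,"tz":0,"rx":0,"ry":0,"rz":0},{"hand":-1,"tx":0,"ty":0,"tz":0,"rx":0,"ry":0,"rz":0},{"hand":-1,"tx":0,"ty":0,"tz":0,"rx":0,"ry":0,"rz":0},{"hand":-1,"tx":0,"ty":0,"tz":0,"rx":0,"ry":0,"rz":0},{"hand":-1,"tx":0,"ty":0,"tz":0,"rx":0,"ry":0,"rz":0},{"hand":-1,"tx":0,"ty":0,"tz":0,"rx":0,"ry":0,"rz":0},{"hand":-1,"tx":0,"ty":0,"tz":0,"rx":0,"ry":0,"rz":0},{"hand":-1,"tx":0,"ty":0,"tz":0,"rx":0,"ry":0,"rz":0}]'; python3 - <<'E'
from look import *
p,R=cur()
a=rows(p+[0,0,.16],R,6)
b=rows([.50,-.30,.22],tool(-38,0),4,a)
E
```

```text
time: 37.17
eef_pos: [0.4521, -0.3774, 0.0334]
orientation: [0.946, -0.325, 0.003, 0.001]
contact_force: [0.3, 2.2, 5.8]
gripper_width: 0.0287
grasp_force: 59.3
6 rows  t [ 0.0004  0.     -0.0667] r [0. 0. 0.]  min 5
4 rows  t [-0.0061 -0.0565 -0.0167] r [ 0.     -0.0002  0.    ]  min 3
```

```bash
python3 - <<'E'
from look import *
from scipy.optimize import least_squares
im=cv2.cvtColor(cv2.imread("pics/t21.png"),cv2.COLOR_BGR2RGB);c={k:np.array(v) for k,v in env.camera_info("top").items()}
m=mask(im,(0,0,30),(180,55,255));m[:145]=0;m[218:]=0;m[:,:262]=0;m[:,345:]=0
b=max(blobs(m,300),key=cv2.contourArea);print(cv2.boundingRect(b))
P=w(c,b.reshape(-1,2),.095)[:,:2];
P=P[P[:,0]>.59];print(len(P))
r=least_squares(lambda v:np.hypot(*(P-v).T)-.09,[.577,-.157],loss="soft_l1",f_scale=.002);print(r.x,np.abs(r.fun).mean())
E
python3 -m handwheel '[{"hand":-1,"tx":0.0004,"ty":0,"tz":-0.0667,"rx":0,"ry":0,"rz":0},{"hand":-1,"tx":0.0004,"ty":0,"tz":-0.0667,"rx":0,"ry":0,"rz":0},{"hand":-1,"tx":0.0004,"ty":0,"tz":-0.0667,"rx":0,"ry":0,"rz":0},{"hand":-1,"tx":0.0004,"ty":0,"tz":-0.0667,"rx":0,"ry":0,"rz":0},{"hand":-1,"tx":0.0004,"ty":0,"tz":-0.0667,"rx":0,"ry":0,"rz":0},{"hand":-1,"tx":0.0004,"ty":0,"tz":-0.0667,"rx":0,"ry":0,"rz":0},{"hand":-1,"tx":0,"ty":0,"tz":0,"rx":0,"ry":0,"rz":0}]'
```

```text
(271, 149, 65, 67)
75
[ 0.5753 -0.1561] 0.0010099825419667564
time: 37.75
eef_pos: [0.4537, -0.379, 0.1976]
orientation: [0.946, -0.325, 0.007, 0.002]
contact_force: [1.6, -0.4, -1.7]
gripper_width: 0.0285
grasp_force: 60.0
```

```bash
python3 - <<'E'
from look import *
im=cv2.cvtColor(cv2.imread("pics/t21.png"),cv2.COLOR_BGR2RGB);c={k:np.array(v) for k,v in env.camera_info("top").items()}
m=mask(im,(105,120,50),(125,255,255));m[:100]=0;m[150:]=0;m[:,:290]=0;m[:,350:]=0
b=max(blobs(m,100),key=cv2.contourArea);print("cap",cv2.minEnclosingCircle((w(c,b.reshape(-1,2),.15)[:,:2]*1000).astype(np.float32)))
a=rows([.577,-.161,.19],tool(-38,0),8)
rows([.577,-.161,.122],tool(-38,0),5,a)
E
```

```text
cap ((735.9505615234375, -213.17462158203125), 28.21746253967285)
8 rows  t [-0.0115 -0.0774  0.0023] r [-0.     -0.0003  0.    ]  min 7
5 rows  t [0.    0.    0.034] r [0. 0. 0.]  min 2
```

```bash
python3 -m handwheel '[{"hand":-1,"tx":-0.0115,"ty":-0.0774,"tz":0.0023,"rx":0,"ry":-0.0003,"rz":0},{"hand":-1,"tx":-0.0115,"ty":-0.0774,"tz":0.0023,"rx":0,"ry":-0.0003,"rz":0},{"hand":-1,"tx":-0.0115,"ty":-0.0774,"tz":0.0023,"rx":0,"ry":-0.0003,"rz":0},{"hand":-1,"tx":-0.0115,"ty":-0.0774,"tz":0.0023,"rx":0,"ry":-0.0003,"rz":0},{"hand":-1,"tx":-0.0115,"ty":-0.0774,"tz":0.0023,"rx":0,"ry":-0.0003,"rz":0},{"hand":-1,"tx":-0.0115,"ty":-0.0774,"tz":0.0023,"rx":0,"ry":-0.0003,"rz":0},{"hand":-1,"tx":-0.0115,"ty":-0.0774,"tz":0.0023,"rx":0,"ry":-0.0003,"rz":0},{"hand":-1,"tx":-0.0115,"ty":-0.0774,"tz":0.0023,"rx":0,"ry":-0.0003,"rz":0},{"hand":-1,"tx":0,"ty":0,"tz":0,"rx":0,"ry":0,"rz":0},{"hand":-1,"tx":0,"ty":0,"tz":0,"rx":0,"ry":0,"rz":0}]'; python3 - <<'E'
from look import *
print(env.sense()["joints"])
rows([.577,-.161,.120],tool(-38,0),5)
E
```

```text
time: 38.58
eef_pos: [0.5744, -0.1576, 0.1823]
orientation: [0.946, -0.324, -0.008, -0.001]
contact_force: [-0.4, -0.1, -4.2]
gripper_width: 0.0285
grasp_force: 60.5
[-0.0001  0.3805 -0.124  -0.0086 -1.0796  0.9147]
5 rows  t [0.0024 0.0005 0.0311] r [0.0001 0.0005 0.0001]  min 2
```

```bash
python3 -m handwheel '[{"hand":-1,"tx":0.0024,"ty":0.0005,"tz":0.0311,"rx":0.0001,"ry":0.0005,"rz":0.0001},{"hand":-1,"tx":0.0024,"ty":0.0005,"tz":0.0311,"rx":0.0001,"ry":0.0005,"rz":0.0001},{"hand":-1,"tx":0.0024,"ty":0.0005,"tz":0.0311,"rx":0.0001,"ry":0.0005,"rz":0.0001},{"hand":-1,"tx":0.0024,"ty":0.0005,"tz":0.0311,"rx":0.0001,"ry":0.0005,"rz":0.0001},{"hand":-1,"tx":0.0024,"ty":0.0005,"tz":0.0311,"rx":0.0001,"ry":0.0005,"rz":0.0001},{"hand":-1,"tx":0,"ty":0,"tz":0,"rx":0,"ry":0,"rz":0},{"hand":-1,"tx":0,"ty":0,"tz":0.004,"rx":0,"ry":0,"rz":0},{"hand":-1,"tx":0,"ty":0,"tz":0.004,"rx":0,"ry":0,"rz":0},{"hand":-1,"tx":0,"ty":0,"tz":0,"rx":0,"ry":0,"rz":0}]'
```

```text
time: 39.33
eef_pos: [0.5778, -0.1632, 0.1194]
orientation: [0.945, -0.327, 0.003, -0.001]
contact_force: [-0.8, -0.2, -3.9]
gripper_width: 0.0285
grasp_force: 60.5
```

```bash
python3 -m handwheel '[{"hand":-1,"tx":0,"ty":-0.002,"tz":0.003,"rx":0,"ry":0,"rz":0},{"hand":-1,"tx":0,"ty":-0.002,"tz":0.003,"rx":0,"ry":0,"rz":0},{"hand":-1,"tx":0,"ty":0,"tz":0.003,"rx":0,"ry":0,"rz":0},{"hand":-1,"tx":0,"ty":0,"tz":0,"rx":0,"ry":0,"rz":0},{"hand":-1,"tx":0,"ty":0,"tz":0,"rx":0,"ry":0,"rz":0}]'
```

```text
time: 39.75
eef_pos: [0.5793, -0.1615, 0.1164]
orientation: [0.945, -0.327, 0.003, -0.001]
contact_force: [-0.8, 1.7, 1.8]
gripper_width: 0.0287
grasp_force: 60.9
```

```bash
python3 -m handwheel '[{"hand":1,"tx":0,"ty":0,"tz":0,"rx":0,"ry":0,"rz":0},{"hand":1,"tx":0,"ty":0,"tz":0,"rx":0,"ry":0,"rz":0},{"hand":1,"tx":0,"ty":0,"tz":0,"rx":0,"ry":0,"rz":0},{"hand":1,"tx":0,"ty":0,"tz":0,"rx":0,"ry":0,"rz":0},{"hand":1,"tx":0,"ty":0,"tz":0,"rx":0,"ry":0,"rz":0},{"hand":1,"tx":0,"ty":0,"tz":0,"rx":0,"ry":0,"rz":0},{"hand":1,"tx":0,"ty":0,"tz":-0.05,"rx":0,"ry":0,"rz":0},{"hand":1,"tx":0,"ty":0,"tz":-0.08,"rx":0,"ry":0,"rz":0},{"hand":1,"tx":0,"ty":0,"tz":-0.08,"rx":0,"ry":0,"rz":0},{"hand":1,"tx":0,"ty":0,"tz":-0.08,"rx":0,"ry":0,"rz":0},{"hand":1,"tx":0,"ty":0,"tz":-0.08,"rx":0,"ry":0,"rz":0},{"hand":1,"tx":0,"ty":0,"tz":0,"rx":0,"ry":0,"rz":0}]'; python3 - <<'E'
from look import *
print(env.sense()["joints"])
rows([.37,-.13,.20],tool(-6,0),7)
E
```

```text
time: 40.75
eef_pos: [0.5814, -0.1625, 0.2717]
orientation: [0.945, -0.326, 0.01, -0.001]
contact_force: [0.3, 0.3, 1.1]
gripper_width: 0.0854
grasp_force: 0.0
[-0.0028  0.3138  0.0027  0.0039 -1.2406  0.9075]
7 rows  t [-0.0748  0.0209  0.0248] r [-0.0001 -0.0004 -0.0127]  min 7
```

```bash
python3 -m handwheel '[{"hand":-1,"tx":-0.0748,"ty":0.0209,"tz":0.0248,"rx":-0.0001,"ry":-0.0004,"rz":-0.0127},{"hand":-1,"tx":-0.0748,"ty":0.0209,"tz":0.0248,"rx":-0.0001,"ry":-0.0004,"rz":-0.0127},{"hand":-1,"tx":-0.0748,"ty":0.0209,"tz":0.0248,"rx":-0.0001,"ry":-0.0004,"rz":-0.0127},{"hand":-1,"tx":-0.0748,"ty":0.0209,"tz":0.0248,"rx":-0.0001,"ry":-0.0004,"rz":-0.0127},{"hand":-1,"tx":-0.0748,"ty":0.0209,"tz":0.0248,"rx":-0.0001,"ry":-0.0004,"rz":-0.0127},{"hand":-1,"tx":-0.0748,"ty":0.0209,"tz":0.0248,"rx":-0.0001,"ry":-0.0004,"rz":-0.0127},{"hand":-1,"tx":-0.0748,"ty":0.0209,"tz":0.0248,"rx":-0.0001,"ry":-0.0004,"rz":-0.0127},{"hand":-1,"tx":0,"ty":0,"tz":0,"rx":0,"ry":0,"rz":0},{"hand":-1,"tx":0,"ty":0,"tz":0,"rx":0,"ry":0,"rz":0}]'; python3 - <<'E'
from look import *
im,c=cam("wrist","w24");print(env.sense()["joints"])
m=mask(im,(0,170,90),(4,255,255))|mask(im,(176,170,90),(180,255,255))
bs=blobs(m,300)[:2];C=[]
for b in bs:
    r=cv2.minAreaRect((w(c,b.reshape(-1,2),.062)[:,:2]*1000).astype(np.float32));print(r,cv2.boundingRect(b));C.append(r[0])
print("mid",np.mean(C,0))
l=mask(im,(105,120,50),(125,255,255));b=max(blobs(l,500),key=cv2.contourArea);print(cv2.boundingRect(b),"lid",cv2.minEnclosingCircle((w(c,cv2.convexHull(b).reshape(-1,2),.101)[:,:2]*1000).astype(np.float32)))
m=np.mean(C,0)/1000
a=rows([m[0],m[1],.075],tool(-6,0))
E
```

```text
time: 41.5
eef_pos: [0.3642, -0.1287, 0.1946]
orientation: [0.999, -0.054, -0.007, -0.001]
contact_force: [0.6, -1.0, 0.4]
gripper_width: 0.0
grasp_force: 0.0
[ 0.0843  0.0093 -0.5737 -0.0031 -0.9989  1.3807]
((410.42071533203125, -191.85389709472656), (92.6388931274414, 31.28641700744629), 84.55132293701172) (270, 97, 112, 39)
((420.79901123046875, -86.70288848876953), (92.75765991210938, 31.826080322265625), 84.82459259033203) (144, 99, 112, 39)
mid [ 415.6099 -139.2784]
(203, 0, 137, 20) lid ((493.91119384765625, -152.38983154296875), 44.14734649658203)
4 rows  t [0.0321 0.0033 0.0749] r [-0.      0.0004 -0.0001]  min 4
```

```bash
python3 -m handwheel '[{"hand":-1,"tx":0.0321,"ty":0.0033,"tz":0.0749,"rx":0,"ry":0.0004,"rz":-0.0001},{"hand":-1,"tx":0.0321,"ty":0.0033,"tz":0.0749,"rx":0,"ry":0.0004,"rz":-0.0001},{"hand":-1,"tx":0.0321,"ty":0.0033,"tz":0.0749,"rx":0,"ry":0.0004,"rz":-0.0001},{"hand":-1,"tx":0.0321,"ty":0.0033,"tz":0.0749,"rx":0,"ry":0.0004,"rz":-0.0001},{"hand":-1,"tx":0,"ty":0,"tz":0,"rx":0,"ry":0,"rz":0},{"hand":-1,"tx":0,"ty":0,"tz":0,"rx":0,"ry":0,"rz":0}]'; python3 - <<'E'
from look import *
rows([.4156,-.1393,.047],tool(-6,0),6)
E
```

```text
time: 42.05
eef_pos: [0.4156, -0.1391, 0.073]
orientation: [0.999, -0.052, -0.004, -0.0]
contact_force: [-0.1, -0.9, 1.1]
gripper_width: 0.0002
grasp_force: 0.0
6 rows  t [0.     0.0001 0.0108] r [ 0.      0.0002 -0.    ]  min 1
```

```bash
python3 -m handwheel '[{"hand":-1,"tx":0,"ty":0,"tz":0.0108,"rx":0,"ry":0.0002,"rz":0},{"hand":-1,"tx":0,"ty":0,"tz":0.0108,"rx":0,"ry":0.0002,"rz":0},{"hand":-1,"tx":0,"ty":0,"tz":0.0108,"rx":0,"ry":0.0002,"rz":0},{"hand":-1,"tx":0,"ty":0,"tz":0.0108,"rx":0,"ry":0.0002,"rz":0},{"hand":-1,"tx":0,"ty":0,"tz":0.0108,"rx":0,"ry":0.0002,"rz":0},{"hand":-1,"tx":0,"ty":0,"tz":0.0108,"rx":0,"ry":0.0002,"rz":0},{"hand":-1,"tx":0,"ty":0,"tz":0,"rx":0,"ry":0,"rz":0},{"hand":-1,"tx":0,"ty":0,"tz":0,"rx":0,"ry":0,"rz":0}]'
```

```text
time: 42.72
eef_pos: [0.4159, -0.139, 0.05]
orientation: [0.999, -0.052, 0.003, -0.0]
contact_force: [-1.7, 2.3, 11.6]
gripper_width: 0.0001
grasp_force: 5.9
```

```bash
python3 -m handwheel '[{"hand":-1,"tx":0,"ty":0,"tz":0.002,"rx":0,"ry":0,"rz":0},{"hand":-1,"tx":0,"ty":0,"tz":0,"rx":0,"ry":0,"rz":0},{"hand":-1,"tx":0,"ty":0,"tz":0,"rx":0,"ry":0,"rz":0},{"hand":-1,"tx":0,"ty":0,"tz":0,"rx":0,"ry":0,"rz":0},{"hand":-1,"tx":0,"ty":0,"tz":0,"rx":0,"ry":0,"rz":0},{"hand":-1,"tx":0,"ty":0,"tz":0,"rx":0,"ry":0,"rz":0},{"hand":-1,"tx":0,"ty":0,"tz":0,"rx":0,"ry":0,"rz":0},{"hand":-1,"tx":0,"ty":0,"tz":0,"rx":0,"ry":0,"rz":0},{"hand":-1,"tx":0,"ty":0,"tz":0,"rx":0,"ry":0,"rz":0},{"hand":-1,"tx":0,"ty":0,"tz":0,"rx":0,"ry":0,"rz":0},{"hand":-1,"tx":0,"ty":0,"tz":0,"rx":0,"ry":0,"rz":0},{"hand":-1,"tx":0,"ty":0,"tz":0,"rx":0,"ry":0,"rz":0}]'; python3 -m handwheel '[{"hand":-1,"tx":0,"ty":0,"tz":-0.02,"rx":0,"ry":0,"rz":0},{"hand":-1,"tx":0,"ty":0,"tz":-0.04,"rx":0,"ry":0,"rz":0},{"hand":-1,"tx":0,"ty":0,"tz":-0.08,"rx":0,"ry":0,"rz":0},{"hand":-1,"tx":0,"ty":0,"tz":-0.08,"rx":0,"ry":0,"rz":0},{"hand":-1,"tx":0,"ty":0,"tz":-0.08,"rx":0,"ry":0,"rz":0},{"hand":-1,"tx":0,"ty":0,"tz":-0.08,"rx":0,"ry":0,"rz":0},{"hand":-1,"tx":0,"ty":-0.06,"tz":0,"rx":0,"ry":0,"rz":0},{"hand":-1,"tx":0,"ty":-0.08,"tz":0,"rx":0,"ry":0,"rz":0},{"hand":-1,"tx":0,"ty":-0.08,"tz":0,"rx":0,"ry":0,"rz":0},{"hand":-1,"tx":0,"ty":-0.08,"tz":0,"rx":0,"ry":0,"rz":0},{"hand":-1,"tx":0,"ty":-0.04,"tz":0,"rx":0,"ry":0,"rz":0},{"hand":-1,"tx":0,"ty":0,"tz":0,"rx":0,"ry":0,"rz":0},{"hand":-1,"tx":0,"ty":0,"tz":0,"rx":0,"ry":0,"rz":0}]'; python3 - <<'E'
from look import *
im,c=cam("top","t25");cv2.imwrite("pics/final.png",cv2.cvtColor(cv2.resize(im[100:300,60:420],None,fx=2.2,fy=2.2),cv2.COLOR_RGB2BGR))
E
```

```text
time: 43.72
eef_pos: [0.4159, -0.139, 0.0498]
orientation: [0.999, -0.052, 0.004, -0.0]
contact_force: [-4.8, 2.9, 17.7]
gripper_width: 0.0003
grasp_force: 9.0
time: 44.8
eef_pos: [0.4283, -0.0031, 0.1996]
orientation: [0.999, -0.051, 0.002, -0.0]
contact_force: [0.4, -0.5, 0.1]
gripper_width: 0.0001
grasp_force: 0.0
```

View pics/final.png

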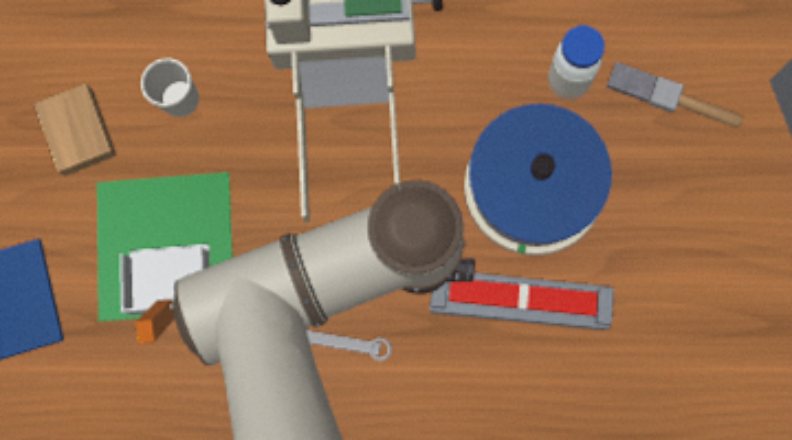

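```bash
python3 - <<'E'
from look import *
c={k:np.array(v) for k,v in env.camera_info("top").items()}
q=lambda *p:np.array(p)/2.2+[60,100]
print("lip",w(c,q((130,248),(205,246)),.006)[:,:2]);print("back top",w(c,q((121,312),(173,309)),.053)[:,:2])
print("mat",w(c,q((97,183),(228,173),(232,318),(98,320)),.003)[:,:2])
a,b=cv2.imread("pics/t21.png")[200:255,100:170].astype(int),cv2.imread("pics/t25.png")[200:255,100:170].astype(int)
print(np.abs(a-b).sum(2)[:, :20].mean(), np.abs(a-b).sum(2)[:, :50].mean())
E
```

```text
lip [[0.4863 0.415 ]
 [0.4892 0.3088]]
back top [[0.392  0.4069]
 [0.3961 0.3368]]
mat [[0.5812 0.4694]
 [0.5961 0.2814]
 [0.3879 0.2668]
 [0.385  0.4543]]
62.78363636363636 73.32472727272727
```

The lid is on the pan and centred, the bar has come back up and the bystanders are unmoved. The scoop was knocked about 4 cm and now sits at the mat's near edge. I'll re-centre it.

```bash
python3 - <<'E'
from look import *
R=tool(3,8);g=np.array([.373,.356,.103])
rows(g-.14*R[:,2],R,13)
E
```

```text
13 rows  t [-0.016  -0.0686 -0.009 ] r [ 0.0001  0.0016 -0.0019]  min 11
```

```bash
python3 -m handwheel '[{"hand":1,"tx":-0.016,"ty":-0.0686,"tz":-0.009,"rx":0.0001,"ry":0.0016,"rz":-0.0019},{"hand":1,"tx":-0.016,"ty":-0.0686,"tz":-0.009,"rx":0.0001,"ry":0.0016,"rz":-0.0019},{"hand":1,"tx":-0.016,"ty":-0.0686,"tz":-0.009,"rx":0.0001,"ry":0.0016,"rz":-0.0019},{"hand":1,"tx":-0.016,"ty":-0.0686,"tz":-0.009,"rx":0.0001,"ry":0.0016,"rz":-0.0019},{"hand":1,"tx":-0.016,"ty":-0.0686,"tz":-0.009,"rx":0.0001,"ry":0.0016,"rz":-0.0019},{"hand":1,"tx":-0.016,"ty":-0.0686,"tz":-0.009,"rx":0.0001,"ry":0.0016,"rz":-0.0019},{"hand":1,"tx":-0.016,"ty":-0.0686,"tz":-0.009,"rx":0.0001,"ry":0.0016,"rz":-0.0019},{"hand":1,"tx":-0.016,"ty":-0.0686,"tz":-0.009,"rx":0.0001,"ry":0.0016,"rz":-0.0019},{"hand":1,"tx":-0.016,"ty":-0.0686,"tz":-0.009,"rx":0.0001,"ry":0.0016,"rz":-0.0019},{"hand":1,"tx":-0.016,"ty":-0.0686,"tz":-0.009,"rx":0.0001,"ry":0.0016,"rz":-0.0019},{"hand":1,"tx":-0.016,"ty":-0.0686,"tz":-0.009,"rx":0.0001,"ry":0.0016,"rz":-0.0019},{"hand":1,"tx":-0.016,"ty":-0.0686,"tz":-0.009,"rx":0.0001,"ry":0.0016,"rz":-0.0019},{"hand":1,"tx":-0.016,"ty":-0.0686,"tz":-0.009,"rx":0.0001,"ry":0.0016,"rz":-0.0019},{"hand":1,"tx":0,"ty":0,"tz":0,"rx":0,"ry":0,"rz":0},{"hand":1,"tx":0,"ty":0,"tz":0,"rx":0,"ry":0,"rz":0}]'; python3 - <<'E'
from look import *
im,c=cam("wrist","w26");print(env.sense()["joints"])
for b in blobs(mask(im,(4,150,60),(13,255,255)),200)[:3]: print("orange",cv2.boundingRect(b),cv2.contourArea(b),cv2.minAreaRect(b))
for b in blobs(mask(im,(8,215,140),(14,255,255)),100)[:3]: print("bright",cv2.boundingRect(b),cv2.contourArea(b))
mt=mask(im,(55,120,50),(75,255,255));h=cv2.convexHull(np.vstack(blobs(mt,300)));P=w(c,h.reshape(-1,2),.003)[:,:2]
print("mat",cv2.minAreaRect((P*1000).astype(np.float32)))
wf=mask(im,(0,0,150),(180,40,255))
for b in blobs(wf,1000)[:3]: print("white",cv2.boundingRect(b),cv2.contourArea(b), cv2.minAreaRect((w(c,b.reshape(-1,2),.0055)[:,:2]*1000).astype(np.float32)))
E
```

```text
time: 46.1
eef_pos: [0.3546, 0.3551, 0.2409]
orientation: [0.997, 0.025, 0.067, -0.0]
contact_force: [-1.1, -0.5, 0.2]
gripper_width: 0.0855
grasp_force: 0.0
[ 1.1836  0.118  -0.392   0.1453 -1.0114  0.3629]
orange (0, 0, 512, 375) 119722.5 ((255.5, 187.0), (374.0, 511.0), 90.0)
bright (254, 180, 26, 30) 681.5
mat ((476.2066650390625, 363.15576171875), (166.9123992919922, 189.20443725585938), 4.690624713897705)
white (213, 62, 96, 80) 6545.5 ((445.5131530761719, 353.54510498046875), (87.60382080078125, 110.52877044677734), 4.967301368713379)
white (340, 234, 78, 50) 1693.5 ((249.39590454101562, 189.01895141601562), (62.276981353759766, 94.04032135009766), 17.20237159729004)
```

```bash
python3 - <<'E'
from look import *
im=cv2.cvtColor(cv2.imread("pics/w26.png"),cv2.COLOR_BGR2RGB);c={k:np.array(v) for k,v in env.camera_info("wrist").items()}
T=w(c,[(267,195)],.136)[0,:2];o=np.array([.4455,.3535]);d=o-T;print("T",T,"dist",np.linalg.norm(d),"yaw",np.degrees(np.arctan2(d[1],d[0])))
g=im.sum(2).astype(int)
for r in (80,100,120): print(r,[int(x) for x in np.where(np.abs(np.diff(g[r,190:330]))>100)[0]+190])
yaw=5;h=np.array([np.cos(np.radians(yaw)),np.sin(np.radians(yaw))])
gp=np.r_[T+.012*h,.105];R=tool(yaw,8);rows(gp+.0187*R[:,2],R,6)
E
```

```text
T [0.3624 0.3455] dist 0.08351609210654243 yaw 5.49927925693305
80 [207, 210, 215, 306, 312, 315]
100 [208, 209, 211, 212, 216, 217, 306, 312, 315]
120 [209, 210, 212, 213, 217, 218, 306, 312, 315]
6 rows  t [0.0002 0.0036 0.065 ] r [ 0.0002  0.0001 -0.001 ]  min 5
```

Everything agrees: distance 83.5 mm, yaw about 5°. Descend and grip.

```bash
python3 -m handwheel '[{"hand":1,"tx":0.0006,"ty":0.011,"tz":0.05,"rx":0.0002,"ry":0.0001,"rz":-0.002},{"hand":1,"tx":0.0006,"ty":0.0106,"tz":0.05,"rx":0.0002,"ry":0.0001,"rz":-0.002},{"hand":1,"tx":0,"ty":0,"tz":0.07,"rx":0.0002,"ry":0.0001,"rz":-0.002},{"hand":1,"tx":0,"ty":0,"tz":0.07,"rx":0.0002,"ry":0.0001,"rz":0},{"hand":1,"tx":0,"ty":0,"tz":0.07,"rx":0.0002,"ry":0.0001,"rz":0},{"hand":1,"tx":0,"ty":0,"tz":0.04,"rx":0,"ry":0,"rz":0},{"hand":1,"tx":0,"ty":0,"tz":0.04,"rx":0,"ry":0,"rz":0},{"hand":1,"tx":0,"ty":0,"tz":0,"rx":0,"ry":0,"rz":0},{"hand":1,"tx":0,"ty":0,"tz":0,"rx":0,"ry":0,"rz":0},{"hand":-1,"tx":0,"ty":0,"tz":0,"rx":0,"ry":0,"rz":0},{"hand":-1,"tx":0,"ty":0,"tz":0,"rx":0,"ry":0,"rz":0},{"hand":-1,"tx":0,"ty":0,"tz":0,"rx":0,"ry":0,"rz":0},{"hand":-1,"tx":0,"ty":0,"tz":0,"rx":0,"ry":0,"rz":0},{"hand":-1,"tx":0,"ty":0,"tz":0,"rx":0,"ry":0,"rz":0},{"hand":-1,"tx":0,"ty":0,"tz":0,"rx":0,"ry":0,"rz":0},{"hand":-1,"tx":0,"ty":0,"tz":0,"rx":0,"ry":0,"rz":0}]'; python3 - <<'E'
from look import *
p,R=cur();o=np.array([.4455,.3535,.003]);Rs=Ro.from_euler("z",5,degrees=True).as_matrix();np.savez("ts.npz",R=R.T@Rs,p=R.T@(o-p));print(env.sense()["joints"])
a=srows([.49,.357,.023],5,0,3);b=srows([.535,.369,.023],4.7,0,5,a);srows([.535,.369,.0035],4.7,0,4,b)
E
```

```text
time: 47.48
eef_pos: [0.3768, 0.3484, 0.0875]
orientation: [0.997, 0.045, 0.069, -0.003]
contact_force: [-3.2, 1.0, 4.2]
gripper_width: 0.021
grasp_force: 59.4
[ 1.1288  0.3121 -0.6119  0.2176 -0.5869  0.3535]
3 rows  t [ 0.002   0.0003 -0.0165] r [ 0. -0.  0.]  min 1
5 rows  t [ 0.0227 -0.0043  0.0032] r [-0.     -0.      0.0002]  min 2
4 rows  t [-0.0017 -0.      0.0121] r [0. 0. 0.]  min 1
```

```bash
python3 -m handwheel '[{"hand":-1,"tx":0.002,"ty":0.0003,"tz":-0.0165,"rx":0,"ry":0,"rz":0},{"hand":-1,"tx":0.002,"ty":0.0003,"tz":-0.0165,"rx":0,"ry":0,"rz":0},{"hand":-1,"tx":0.002,"ty":0.0003,"tz":-0.0165,"rx":0,"ry":0,"rz":0},{"hand":-1,"tx":0.0227,"ty":-0.0043,"tz":0.0032,"rx":0,"ry":0,"rz":0.0002},{"hand":-1,"tx":0.0227,"ty":-0.0043,"tz":0.0032,"rx":0,"ry":0,"rz":0.0002},{"hand":-1,"tx":0.0227,"ty":-0.0043,"tz":0.0032,"rx":0,"ry":0,"rz":0.0002},{"hand":-1,"tx":0.0227,"ty":-0.0043,"tz":0.0032,"rx":0,"ry":0,"rz":0.0002},{"hand":-1,"tx":0.0227,"ty":-0.0043,"tz":0.0032,"rx":0,"ry":0,"rz":0.0002},{"hand":-1,"tx":0,"ty":0,"tz":0,"rx":0,"ry":0,"rz":0},{"hand":-1,"tx":0,"ty":0,"tz":0,"rx":0,"ry":0,"rz":0}]'; python3 - <<'E'
from look import *
scoop_now();srows([.535,.369,.0035],4.7,0,5)
E
```

```text
time: 48.32
eef_pos: [0.4219, 0.3597, 0.1062]
orientation: [0.997, 0.041, 0.069, -0.002]
contact_force: [-0.5, 0.9, -2.6]
gripper_width: 0.0215
grasp_force: 58.8
lip [0.5354 0.3678 0.0215] yaw,pitchup,roll [ 4.5388 -0.0819 -0.0462] org [0.4905 0.3643 0.0215]
5 rows  t [-0.0014 -0.0004  0.0089] r [ 0.      0.0001 -0.0001]  min 1
```

```bash
python3 -m handwheel '[{"hand":-1,"tx":-0.0014,"ty":-0.0004,"tz":0.0089,"rx":0,"ry":0.0001,"rz":0},{"hand":-1,"tx":-0.0014,"ty":-0.0004,"tz":0.0089,"rx":0,"ry":0.0001,"rz":0},{"hand":-1,"tx":-0.0014,"ty":-0.0004,"tz":0.0089,"rx":0,"ry":0.0001,"rz":0},{"hand":-1,"tx":-0.0014,"ty":-0.0004,"tz":0.0089,"rx":0,"ry":0.0001,"rz":0},{"hand":-1,"tx":-0.0014,"ty":-0.0004,"tz":0.0089,"rx":0,"ry":0.0001,"rz":0},{"hand":-1,"tx":0,"ty":0,"tz":0,"rx":0,"ry":0,"rz":0},{"hand":1,"tx":0,"ty":0,"tz":0,"rx":0,"ry":0,"rz":0},{"hand":1,"tx":0,"ty":0,"tz":0,"rx":0,"ry":0,"rz":0},{"hand":1,"tx":0,"ty":0,"tz":0,"rx":0,"ry":0,"rz":0},{"hand":1,"tx":0,"ty":0,"tz":0,"rx":0,"ry":0,"rz":0},{"hand":1,"tx":0,"ty":0,"tz":0,"rx":0,"ry":0,"rz":0},{"hand":1,"tx":0,"ty":0,"tz":0,"rx":0,"ry":0,"rz":0},{"hand":1,"tx":0,"ty":0,"tz":-0.04,"rx":0,"ry":0,"rz":0},{"hand":1,"tx":0,"ty":0,"tz":-0.08,"rx":0,"ry":0,"rz":0},{"hand":1,"tx":0,"ty":0,"tz":-0.08,"rx":0,"ry":0,"rz":0},{"hand":1,"tx":0,"ty":0,"tz":-0.08,"rx":0,"ry":0,"rz":0},{"hand":1,"tx":0,"ty":0,"tz":-0.08,"rx":0,"ry":0,"rz":0},{"hand":1,"tx":0,"ty":0,"tz":0,"rx":0,"ry":0,"rz":0},{"hand":1,"tx":0,"ty":0,"tz":0,"rx":0,"ry":0,"rz":0}]'; python3 - <<'E'
from look import *
im,c=cam("wrist","w27")
mt=mask(im,(55,120,50),(75,255,255));h=cv2.convexHull(np.vstack(blobs(mt,300)));P=w(c,h.reshape(-1,2),.003)[:,:2]
print("mat",cv2.minAreaRect((P*1000).astype(np.float32)))
for b in blobs(mask(im,(0,0,150),(180,40,255)),2500)[:2]: print("white",cv2.boundingRect(b),cv2.minAreaRect((w(c,b.reshape(-1,2),.0055)[:,:2]*1000).astype(np.float32)))
im,c=cam("top","t27")
mm=mask(im,(105,120,50),(125,255,255));mm[:130]=0;mm[215:]=0;mm[:,:265]=0;mm[:,350:]=0
b=max(blobs(mm,200),key=cv2.contourArea);print("lid",cv2.minEnclosingCircle((w(c,b.reshape(-1,2),.101)[:,:2]*1000).astype(np.float32)))
E
```

```text
time: 49.9
eef_pos: [0.4011, 0.36, 0.2337]
orientation: [0.997, 0.041, 0.072, -0.005]
contact_force: [0.0, -0.2, -0.6]
gripper_width: 0.0853
grasp_force: 0.0
mat ((491.8430480957031, 364.2232666015625), (197.63412475585938, 188.91375732421875), 4.701164245605469)
white (212, 68, 97, 77) ((488.8351745605469, 364.79241943359375), (86.1309585571289, 110.13619232177734), 4.745901584625244)
lid ((575.5121459960938, -158.23037719726562), 94.820068359375)
```

The scoop is centred flat on the mat, the lid is seated on the pan, and the arm is touching nothing. Handing in.

```bash
python3 -c "
from workcell import env
print(env.finish_job())"
```

```text
the job is handed in; nothing more can be done
None
```

The job is handed in: all six ice pieces are in the pan under the seated lid, the start bar was held at its stop for about a second, and the scoop, knocked aside once and re-centred, lies flat on its mat.

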